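Dispense roll-on balls from the tilting drum into a hook-on rinse basket

TASK

Load the roll-on balls for rinsing: hang the green basket by its bent lip on the rim of the rinse pan, under the end of the dispenser's chute, put the sample balls from the white inspection rest into it, and with the drum upright turn the drum's blue cap to its large kidney opening. Then crank the drum over, rocking it if balls stick, until every ball has run down the chute into the hanging basket. Finally crank the drum upright, turn the cap to its blank part to close it, and leave the basket hanging and the other things on the bench as they are.

Things in the scene. Friction and masses are not known exactly. Their poses are not given: they have to be found in the camera images.
- dispenser: Steel stand of the tilting drum, fixed: base plate 236 x 190 mm, two posts 272 mm high at x = -100 and +100 mm with the drum between them, and a chute sloping down to +y. Origin: underside of the base, between the posts; the drum tilts about the dispenser's x axis, 260 mm above the origin. z up, +y the pouring direction (to the pan), -x the crank's side (to the robot).
- chute_end (a point): Middle of the lower end of the chute's floor, 121 mm to +y of the tilting axis, 125 mm above the bench, about 78 mm wide between side walls 26 mm high. Balls leave it towards +y and land up to 80 mm beyond it. Axes as the dispenser's.
- drum (a joint): Tilt of the clear drum (156 mm across, 100 mm tall, its axis at mid-height), rad: 0 upright (a stop), growing as its top tips to +y of the dispenser; 2.2 mouth down (a stop). Stiff, stays where left: about 0.5 N m, or 7 N at the crank handle. Balls begin to run out beyond about 1.7; some may stick until the drum is rocked back to about 1.3 and tipped again.
- crank_grip (a point): Middle of the crank's black handle: round bar 18 mm thick, 60 mm long, along the dispenser's x, 158 mm to -x of its middle. It circles the tilting axis at 75 mm: drum upright, it is 67 mm to -y of the axis and 34 mm above it; it passes over the top to 67 mm to +y at 2.2 rad. It can be pinched from above all the way, turning in the fingers. Axes turn with the drum.
- cap (a joint): Turn of the blue cap (disc 160 mm across) on the drum, rad, anticlockwise from above, 0 to 4.4, friction 0.08 N m, stays where left. Thirds over the drum's one outlet (its +y side, red mark): at 0 the blank third (closed), at 2.094 the large kidney opening (38 mm wide, 104 degrees long; lets the balls out, in line within 0.2 rad), at 4.189 the sieve of 12 mm holes (no ball passes).
- cap_knob (a point): Centre of the cap's knob: upright bar 46 mm long, 13 mm thick, 26 mm high, white with one red end, on the cap's axis; with the drum upright 77.5 mm above the tilting axis, the bar's top 12 mm higher. x along the bar to its red end (which points at the blank third), z along the drum's axis.
- pan: Open steel rinse pan, fixed: outside 240 (x) x 150 (y) x 80 mm high, walls and floor 4 mm. Origin: centre of its underside; axes parallel to the dispenser's; the chute reaches in over its -y wall.
- pan_rim (a point): On the top edge (80 mm high) of the pan's +y wall, the long wall opposite the chute: middle of its length and of its 4 mm thickness. Axes as the pan's.
- basket_grip (a point): Centre of the black grip (64 along x, 10 along y, 24 mm high) on the basket's high back, 110 mm above its underside. x along the back, +y outward through it. Behind the back the bent lip makes a slot open downward, 10 mm wide, 110 long, its middle 6.5 mm to +y of the grip, its roof 48 mm below the grip's centre; the outer leg ends 77 mm below. Hung, the grip is about 128 mm above the bench.
- basket_in (a point): Centre of the inner floor of the green basket (loose, 0.2 kg, 120 (x) x 95 (y) mm, front and sides 52 mm high, back 3 mm thick at +y), 3 mm above its underside, 46 mm to -y of the grip; axes as basket_grip. Hung in the pan it is 13 to 24 mm above the bench and leans about 0.1 rad; standing on the pan's floor 7 mm.
- ball1_center (a point): Centre of an orange roll-on ball, 28 mm diameter, 13 g, at first in the drum. Three to five of ball1 to ball5 are present; an absent one has no reading.
- ball2_center (a point): Centre of an orange roll-on ball, 28 mm diameter, 13 g, at first in the drum. Three to five of ball1 to ball5 are present; an absent one has no reading.
- ball3_center (a point): Centre of an orange roll-on ball, 28 mm diameter, 13 g, at first in the drum. Three to five of ball1 to ball5 are present; an absent one has no reading.
- ball4_center (a point): Centre of an orange roll-on ball, 28 mm diameter, 13 g, at first in the drum. Three to five of ball1 to ball5 are present; an absent one has no reading.
- ball5_center (a point): Centre of an orange roll-on ball, 28 mm diameter, 13 g, at first in the drum. Three to five of ball1 to ball5 are present; an absent one has no reading.
- ball6_center (a point): Centre of an orange roll-on ball, 28 mm diameter, 13 g, at first on the white inspection rest: a fixed block 30 mm high, 44 x 140 mm, with three shallow recesses 42 mm apart; the ball's centre is 41 mm above the bench. Two or three of ball6 to ball8 are present; an absent one has no reading.
- ball7_center (a point): Centre of an orange roll-on ball, 28 mm diameter, 13 g, at first on the white inspection rest: a fixed block 30 mm high, 44 x 140 mm, with three shallow recesses 42 mm apart; the ball's centre is 41 mm above the bench. Two or three of ball6 to ball8 are present; an absent one has no reading.
- ball8_center (a point): Centre of an orange roll-on ball, 28 mm diameter, 13 g, at first on the white inspection rest: a fixed block 30 mm high, 44 x 140 mm, with three shallow recesses 42 mm apart; the ball's centre is 41 mm above the bench. Two or three of ball6 to ball8 are present; an absent one has no reading.
- beaker: Bystander, to be left alone: clear measuring beaker, 86 mm across, 115 mm high; origin at the centre of its underside.
- jar1: Bystander, to be left alone: glass jar with metal lid, 64 mm across, 62 mm high; origin at the centre of its underside.
- jar2: Bystander, to be left alone: glass jar with metal lid, 64 mm across, 62 mm high; origin at the centre of its underside.
- can1: Bystander, to be left alone: white can, 66 mm across, 125 mm high; origin at the centre of its underside.
- flask: Bystander, to be left alone: amber bottle, 56 mm across, 150 mm high; origin at the centre of its underside.
- spatula: Bystander, to be left alone: spatula 200 mm long lying flat; origin at the centre of its underside.

How it is judged:
On the way, in this order (a step that is already met when the one before it is completed fails the run):
1. the basket hangs by its lip inside the pan and, with the drum upright, the cap's large opening is at the outlet (x of basket_in in the frame of pan between -0.07 and 0.07 m and y of basket_in in the frame of pan between -0.05 and 0.05 m and z of basket_in in the frame of pan between 0.0115 and 0.032 m and angle between basket_in's own z axis and vertical below 0.2 rad and value of joint cap between 1.7 and 2.5 rad and value of joint drum below 0.25 rad), for 0.3 s.
2. the drum is tipped over with the large opening at the outlet (value of joint cap between 1.7 and 2.5 rad and value of joint drum above 1.5 rad), for 0.1 s.
3. all the balls, from the drum and from the rest, are in the basket, which hangs in the pan (x of ball1_center in the frame of basket_in between -0.06 and 0.06 m and y of ball1_center in the frame of basket_in between -0.048 and 0.048 m and z of ball1_center in the frame of basket_in between 0 and 0.06 m and x of ball2_center in the frame of basket_in between -0.06 and 0.06 m and y of ball2_center in the frame of basket_in between -0.048 and 0.048 m and z of ball2_center in the frame of basket_in between 0 and 0.06 m and x of ball3_center in the frame of basket_in between -0.06 and 0.06 m and y of ball3_center in the frame of basket_in between -0.048 and 0.048 m and z of ball3_center in the frame of basket_in between 0 and 0.06 m and x of ball4_center in the frame of basket_in between -0.06 and 0.06 m and y of ball4_center in the frame of basket_in between -0.048 and 0.048 m and z of ball4_center in the frame of basket_in between 0 and 0.06 m and x of ball5_center in the frame of basket_in between -0.06 and 0.06 m and y of ball5_center in the frame of basket_in between -0.048 and 0.048 m and z of ball5_center in the frame of basket_in between 0 and 0.06 m and x of ball6_center in the frame of basket_in between -0.06 and 0.06 m and y of ball6_center in the frame of basket_in between -0.048 and 0.048 m and z of ball6_center in the frame of basket_in between 0 and 0.06 m and x of ball7_center in the frame of basket_in between -0.06 and 0.06 m and y of ball7_center in the frame of basket_in between -0.048 and 0.048 m and z of ball7_center in the frame of basket_in between 0 and 0.06 m and x of ball8_center in the frame of basket_in between -0.06 and 0.06 m and y of ball8_center in the frame of basket_in between -0.048 and 0.048 m and z of ball8_center in the frame of basket_in between 0 and 0.06 m and x of basket_in in the frame of pan between -0.07 and 0.07 m and y of basket_in in the frame of pan between -0.05 and 0.05 m and z of basket_in in the frame of pan between 0.0115 and 0.032 m and angle between basket_in's own z axis and vertical below 0.2 rad), for 0.3 s.
At the end, for the whole second after the job is handed in: Every ball present lies in the basket; the basket hangs by its lip on the pan's rim, inside the pan and clear of its floor (inner floor 11.5 to 32 mm above the bench, tilted less than 0.2 rad); the drum is upright within 0.15 rad and the cap closed within 0.25 rad (all of step 3 and value of joint cap below 0.25 rad and value of joint drum below 0.15 rad); the robot touches nothing.
It fails at once if a bystander (beaker, jar, can, bottle or spatula) is pushed more than 4 cm (distance of any of beaker, jar1, jar2, can1, flask, spatula from where it was at the start of the episode above 0.04 m).
It fails at once if a bystander is knocked over (angle between any of beaker, jar1, jar2, can1, flask, spatula's own z axis and vertical above 0.5 rad).
Of ball1, ball2, ball3, ball4, ball5 only 3 to 5 are there at a start; the rules pass over those that are not, and their reading is None.
Of ball6, ball7, ball8 only 2 to 3 are there at a start; the rules pass over those that are not, and their reading is None.
At some moment in a run one of basket may be knocked a few centimetres aside while the robot is not near it.
Once in a run the grip may slacken for a moment while it holds something.
It also fails if it takes over 208 s, if anything falls off the work surface, if the arm or the gripper's body presses on something with over 40 N, if the wrist force passes 120 N, or if a joint passes its speed limit or range.

ROBOT

A 7-joint arm with a two-finger parallel gripper is mounted at the origin on the work surface. World frame = base frame: x ahead of the robot, y to its left, z up, the work surface at z = 0. Lengths are in m, angles in rad, forces in N, time in s.
With the tool pointing down it reaches from about 0.4 to 0.85 m from the base axis. Payload 10.4 kg.
Tool frame: the origin (TCP) lies between the finger pads; the fingertips stand 17 mm ahead of it and the grasp point (between the pads) lies 2 mm behind it; z points along the fingers, y is the direction in which the jaws open and shut (so a half turn about z gives the same grasp; the last joint's range is limited). The gripper opens to 85 mm and grips with 20 to 120 N. Pads are 22 mm wide; open, the fingers measure 114 mm over their backs; the gripper's body (76 mm by 85 mm) begins 54 mm behind the grasp point. The pads swing forward as they close: fully open they stand 13 mm farther back than shut.
Start: joints at [-1.31, 0.332, -0.065, 1.46, 0.022, 1.35, -0.088], TCP at [0.175, 0.6, 0.217] pointing down, gripper open.
Joint ranges: [-2.6, 2.6], [-0.5, 2.12], [-1.47, 1.34], [0.16, 2.42], [-1.27, 4.41], [0.06, 2.06], [-2.6, 2.6]. Speed limits (rad/s): [2.22, 2.22, 2.79, 2.79, 3.14, 3.14, 3.14].

INTERFACE

Orientations are given as a unit quaternion [x, y, z, w].
In Python, from workcell import manip gives the robot as it stands.
- The arm moves only by the tool jog_arm, never from a script. Its argument "steps" is one flat list of numbers, 5 for each row, row after row: the finger opening in m, from 0 to 0.0854, then the shift along the tool's x, y, z in m, then the turn about the tool's z in rad. In form: [gripper, x, y, z, twist, gripper, x, y, z, twist, ...]. A call has exactly 10 rows; each row is the pose to reach, as a shift and turn from the pose commanded when the call began, along the tool's axes at that moment; what a row does not reach only later rows make up. A row lasts 1/10 s, in which the tool goes at most 50 mm and 8.59 degrees, less where a joint would pass 70% of its speed; a pose out of reach is approached as far as the arm can. A call with a gripper value outside its range is refused whole. The fingers move at their own pace and stop on an object; "grip_force" is the grip in N (left out, the last holds). Time passes only in rows, so rows that repeat a pose let the fingers close, or fill a call up. It gives the time, the measured TCP pose, the force and the opening at its end, in the units of the state.
- manip.get_obs(): the state, without advancing time (a new reading comes with each control period).
- manip.camera(name): name is "scene" or "top" or "wrist"; returns (picture, depth): 384x512x3 uint8, red, green, blue; 384x512 float32, m along the optical axis (not along the pixel's ray), 0 where there is no reading.
- manip.calibration(name): a dict with "mtx" (3x3 intrinsics, pixels), "k1" (the pictures are not rectified: a ray, as slopes to the right and down, at radius r is drawn at 1 + k1 r^2 times it, then the intrinsics apply), "world_to_cam" (4x4, takes a point from world to camera coordinates). Camera axes: x right, y down, z forward; pixel columns grow to the right and rows downward; lengths in m; the calibration is good to about 2 mm. A picture is of the moment at which its call begins: read the wrist's pose just before it. calibration takes no time and is no camera call; for the wrist camera it gives the pose at the moment of the call.
- manip.hand_in(): hands the job in, once; it reports no verdict.
The state is a dict: "clock": time; "joint_pos": joint angles; "joint_velocities": joint speeds; "tau": joint torques, N m; "position": TCP position; "ee_rot": TCP orientation; "ft_force": force on the tool from outside, world axes, zero at the start; "torque": the same for the moment, N m; "grip_width": opening from 0.0 (shut) to 1.0 (fully open).
Only numpy, scipy, OpenCV 4.12 (cv2) and the standard library are available. Lean on these libraries where they do the work, as an engineer would, in place of code of your own. Each camera call takes 0.05 s, during which the arm holds its last target.

## Working session

There is one attempt and no reset: what is moved stays moved. The work goes in short steps, Python scripts to look and compute and a tool call to move; the robot and the scene stay as the last step left them, time stands still between calls to the robot, and variables do not carry over. Pictures are saved under pics/ and viewed, and the job is handed in when it is done.

Besides the shell and the picture viewer there is one more tool, called after "Emit:" as name(argument=value, ...), one argument or row to a line, values as JSON. jog_arm: Moves the arm, as the interface text tells. Its arguments: {"type":"object","properties":{"steps":{"type":"array"},"grip_force":{"type":"number"}},"required":["steps"]}

```bash
mkdir -p pics; ls
cat > h.py <<'E'
import numpy as np, cv2
from workcell import manip
from scipy.spatial.transform import Rotation as R
def snap(name,fn=None):
    c=manip.calibration(name); im,d=manip.camera(name)
    if fn: cv2.imwrite('pics/'+fn+'.png',cv2.cvtColor(im,cv2.COLOR_RGB2BGR))
    return im,d,c
def ray(c,u,v):
    K=np.array(c['mtx']); pd=np.array([(u-K[0,2])/K[0,0],(v-K[1,2])/K[1,1]])
    p=pd.copy()
    for _ in range(20): p=pd/(1+c['k1']*(p@p))
    T=np.array(c['world_to_cam']); Rm=T[:3,:3]; t=T[:3,3]
    return -Rm.T@t, Rm.T@np.array([p[0],p[1],1.])
def plane(c,u,v,z):
    o,d=ray(c,u,v); return o+d*(z-o[2])/d[2]
def pt(c,u,v,d):
    o,r=ray(c,u,v); return o+r*d
def proj(c,P):
    T=np.array(c['world_to_cam']); q=T[:3,:3]@np.array(P)+T[:3,3]; p=q[:2]/q[2]
    p=p*(1+c['k1']*(p@p)); K=np.array(c['mtx']); return np.array([K[0,0]*p[0]+K[0,2],K[1,1]*p[1]+K[1,2]])
def cloud(c,d):
    K=np.array(c['mtx']); h,w=d.shape
    u,v=np.meshgrid(np.arange(w),np.arange(h)); x0=(u-K[0,2])/K[0,0]; y0=(v-K[1,2])/K[1,1]; x,y=x0,y0
    for _ in range(20):
        f=1+c['k1']*(x*x+y*y); x,y=x0/f,y0/f
    T=np.array(c['world_to_cam']); P=np.stack([x*d,y*d,d],-1)
    return (P-T[:3,3])@T[:3,:3]
def tool(): 
    o=manip.get_obs(); return np.array(o['position']),R.from_quat(o['ee_rot'])
E
python3 - <<'E'
from h import *
print(manip.get_obs())
for n in ['scene','top','wrist']:
    im,d,c=snap(n,n+'0'); print(n,c)
E
```

```text
pics
{'clock': 0.0, 'joint_pos': array([-1.30962586,  0.33287337, -0.06467817,  1.46092844,  0.02159683,
        1.34990685, -0.08844696]), 'joint_velocities': array([-9.13892990e-04,  9.93718341e-05, -1.65330651e-03, -1.69296369e-03,
        1.09226387e-03, -3.07041029e-04, -4.55943885e-04]), 'tau': array([-7.00691962e-04, -6.25449300e+01,  4.88092471e-02, -3.91617250e+01,
        1.62168016e-02,  9.84261394e-03, -3.56447185e-05]), 'position': array([0.17489362, 0.59962247, 0.21642111]), 'ee_rot': array([ 1.41383671e-01,  9.89954622e-01, -7.07351140e-04, -6.57627138e-05]), 'ft_force': array([-0.46306977,  0.75361811,  0.5332682 ]), 'torque': array([ 0.02596678,  0.0510278 , -0.02272512]), 'grip_width': 0.9993386107748377}
scene {'mtx': array([[370.74247461,   0.        , 254.33431056],
       [  0.        , 370.74247461, 188.41843411],
       [  0.        ,   0.        ,   1.        ]]), 'k1': -0.037495565745552004, 'world_to_cam': array([[-0.77969032,  0.62615353,  0.00384288,  0.39315147],
       [ 0.38003586,  0.47808279, -0.79183938, -0.03816292],
       [-0.49765023, -0.6159290
[... 500 characters left out ...]
-1.68237439e-03, -9.93582539e-01,
         1.09713455e+00],
       [ 0.00000000e+00,  0.00000000e+00,  0.00000000e+00,
         1.00000000e+00]])}
wrist {'mtx': array([[271.63101691,   0.        , 257.53697384],
       [  0.        , 271.63101691, 194.54669733],
       [  0.        ,   0.        ,   1.        ]]), 'k1': 0.00895901552108635, 'world_to_cam': array([[ 2.81360655e-01,  9.59602055e-01, -2.79322890e-04,
        -6.24029849e-01],
       [ 9.25236891e-01, -2.71207374e-01,  2.65298429e-01,
        -3.31807943e-02],
       [ 2.54505163e-01, -7.49029795e-02, -9.64166306e-01,
         3.77799402e-01],
       [ 0.00000000e+00,  0.00000000e+00,  0.00000000e+00,
         1.00000000e+00]])}
```

View pics/scene0.png

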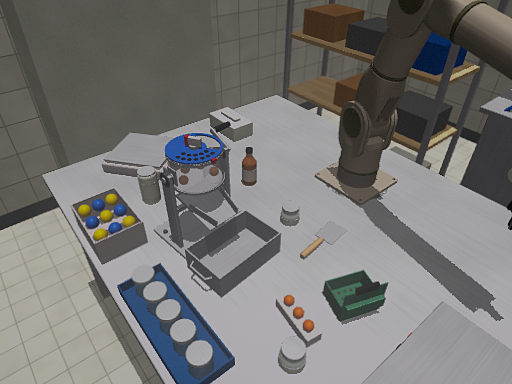

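View pics/top0.png

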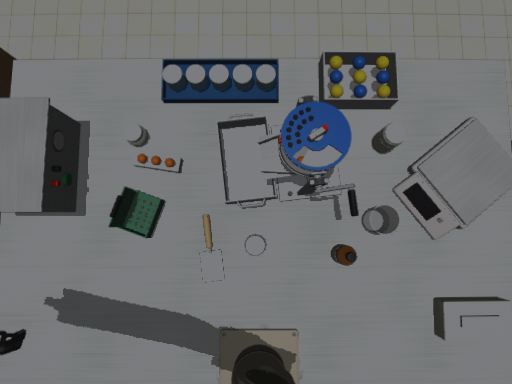

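View pics/wrist0.png

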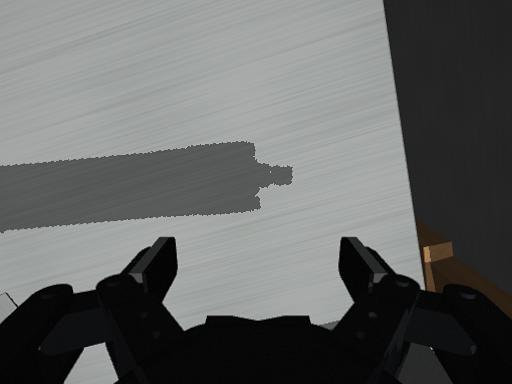

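Run:
```python
import cv2
t=cv2.imread('pics/top0.png'); s=cv2.imread('pics/scene0.png')
cv2.imwrite('pics/t_a.png',cv2.resize(t[90:240,210:400],None,fx=4,fy=4,interpolation=cv2.INTER_CUBIC))
cv2.imwrite('pics/t_b.png',cv2.resize(t[110:250,90:230],None,fx=4,fy=4,interpolation=cv2.INTER_CUBIC))
cv2.imwrite('pics/s_a.png',cv2.resize(s[110:300,130:310],None,fx=3,fy=3,interpolation=cv2.INTER_CUBIC))
```

```text
(no output)
```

View pics/t_a.png

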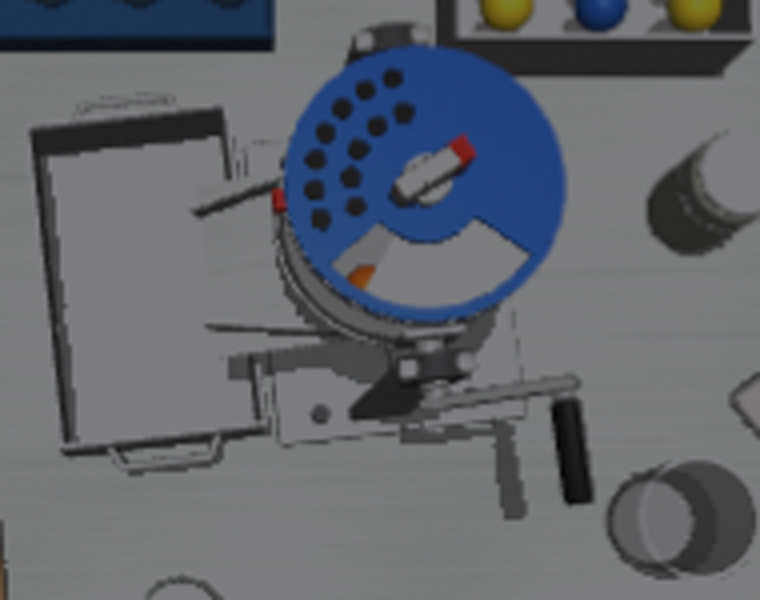

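View pics/t_b.png

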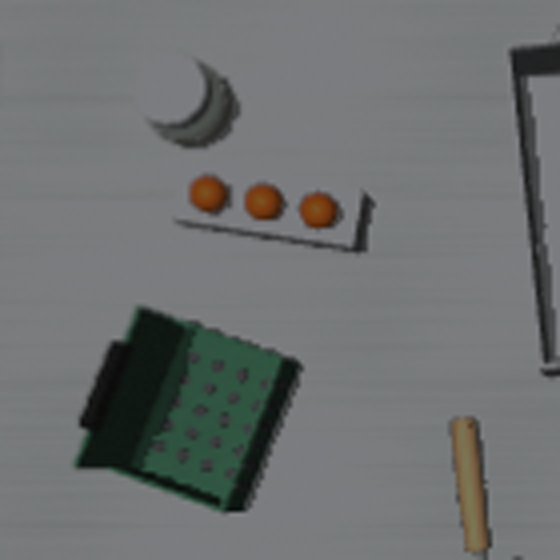

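View pics/s_a.png

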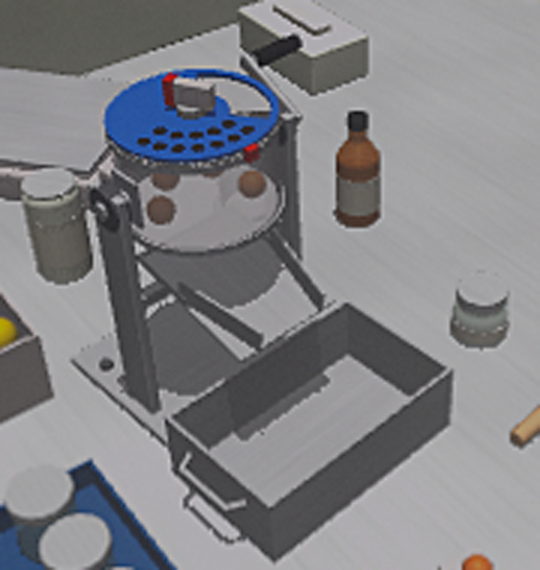

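```bash
cat > m.py <<'E'
from h import *
im,d,c=snap('top'); P=cloud(c,d)
ims,ds,cs=snap('scene'); Ps=cloud(cs,ds)
hs=cv2.cvtColor(im,cv2.COLOR_RGB2HSV); hss=cv2.cvtColor(ims,cv2.COLOR_RGB2HSV)
def stat(n,Q): print(n,len(Q),np.round(np.median(Q,0),4),np.round(Q.min(0),3),np.round(Q.max(0),3))
# balls on rest
for nm,h,p,dd in [('top',hs,P,d),('scene',hss,Ps,ds)]:
    m=((h[...,0]<16)&(h[...,1]>150)&(h[...,2]>90)).astype(np.uint8)
    k,l,st,ce=cv2.connectedComponentsWithStats(m)
    for i in range(1,k):
        if st[i,4]>15: print(nm,'orange',st[i,4],np.round(ce[i],1),np.round(plane(c if nm=='top' else cs,*ce[i],0.041),4))
gm=(hs[...,0]>60)&(hs[...,0]<90)&(hs[...,1]>80); gm[:, :100]=0; gm[:,200:]=0; stat('green',P[gm&(d>0)])
g2=gm&(P[...,2]>0.04); stat('green hi',P[g2])
Q=P[(P[...,0]>0.38)&(P[...,0]<.62)&(P[...,1]>.2)&(P[...,1]<.45)&(P[...,2]>0.09)]
stat('basket z>.09',Q)
# fit grip rect
r=cv2.minAreaRect((Q[:,:2]*1000).astype(np.float32)); print(r)
# pan rim
Q=P[(P[...,0]>0.35)&(P[...,0]<.8)&(P[...,1]>-.1)&(P[...,1]<.2)&(abs(P[...,2]-0.08)<0.006)]
stat('pan',Q); np.save('pan.npy',Q)
bm=(hs[...,0]>100)&(hs[...,0]<125)&(hs[...,1]>120)&(d>0)&(P[...,2]>0.25)
stat('cap',P[bm])
E
python3 m.py
```

```text
top orange 44 [141.  157.9] [0.6219 0.3516 0.041 ]
top orange 42 [154.9 159.9] [0.6157 0.3098 0.041 ]
top orange 19 [299.8 158.7] [ 0.6194 -0.1234  0.041 ]
top orange 45 [168.6 162. ] [0.6091 0.2683 0.041 ]
scene orange 66 [288.7 299.3] [0.6045 0.2664 0.041 ]
scene orange 67 [298.1 311.7] [0.6113 0.3084 0.041 ]
scene orange 79 [308.2 324.7] [0.6175 0.3499 0.041 ]
green 1330 [0.459  0.3695 0.0039] [ 0.387  0.288 -0.006] [0.526 0.415 0.109]
green hi 342 [0.4594 0.3835 0.0536] [0.387 0.008 0.04 ] [0.526 0.414 1.15 ]
basket z>.09 193 [0.4702 0.3932 0.1114] [0.418 0.374 0.09 ] [0.529 0.417 0.124]
((472.83343505859375, 394.1972351074219), (10.630617141723633, 118.4636001586914), 71.06742095947266)
pan 344 [0.6217 0.0682 0.0786] [ 0.49  -0.05   0.074] [0.743 0.125 0.085]
cap 2656 [ 0.633  -0.1292  0.3164] [ 0.543 -0.206  0.254] [ 0.712 -0.049  0.321]
```

```bash
cat > m2.py <<'E'
from h import *
im,d,c=snap('top'); P=cloud(c,d)
ims,ds,cs=snap('scene'); Ps=cloud(cs,ds)
for nm,p in (('top',P),('scene',Ps)):
    B=p.reshape(-1,3)
    Q=B[(B[:,0]>0.35)&(B[:,0]<.8)&(B[:,1]>-.1)&(B[:,1]<.2)&(abs(B[:,2]-0.08)<0.005)]
    best=None
    for cut in [None]:
        # +y wall: max y along rotated direction
        for it in range(1):
            yaw=0.095
            ex=np.array([np.cos(yaw),np.sin(yaw)]); ey=np.array([-ex[1],ex[0]])
            a=Q[:,:2]@ex; b=Q[:,:2]@ey
            print(nm,'a range',np.percentile(a,[0,1,5,95,99,100]).round(4),'b',np.percentile(b,[0,1,95,99,100]).round(4))
            w=b>np.percentile(b,98)-0.012
            q=Q[w]; 
            f=np.polyfit(a[w],b[w],1); print('slope',f, 'yaw',yaw+f[0], len(q)); 
            r=b[w]-np.polyval(f,a[w]); print('spread',r.min(),r.max(),'arange',a[w].min(),a[w].max())
    T=B[(abs(B[:,0]-.45)<.1)&(abs(B[:,1]-.2)<.05)]; print('table z',np.median(T[:,2]))
    # post tops
    Q=B[(B[:,0]>.45)&(B[:,0]<.85)&(B[:,1]>-.3)&(B[:,1]<0)&(abs(B[:,2]-.272)<.006)]
    print('posts',len(Q),Q[Q[:,0]<.62].mean(0),Q[Q[:,0]>.65].mean(0))
E
python3 m2.py
python3 - <<'E'
from h import *
im,d,c=snap('top'); P=cloud(c,d)
# pan rim brightness zoom
print(d[185:215,350:356].round(3)[:3])
for n in ('top','scene'):
    im,d,c=snap(n); P=cloud(c,d)
    h=cv2.cvtColor(im,cv2.COLOR_RGB2HSV)
    blk=(h[...,2]<60)&(P[...,2]>.2)&(P[...,2]<.4)&(P[...,0]>.4)&(P[...,0]<.62)&(P[...,1]<-.15)&(P[...,1]>-.35)
    Q=P[blk]; print(n,'crank',len(Q),Q.mean(0) if len(Q) else '',Q.min(0) if len(Q) else '',Q.max(0) if len(Q) else '')
    wh=(P[...,2]>.325)&(P[...,2]<.36)&(P[...,0]>.5)&(P[...,0]<.75)&(P[...,1]<0)&(P[...,1]>-.25)
    Q=P[wh]; red=wh&((h[...,0]<8)|(h[...,0]>172))&(h[...,1]>120)
    print('knob',len(Q),np.median(Q,0),Q.min(0),Q.max(0),'red',red.sum(),P[red].mean(0))
    r=cv2.minAreaRect((Q[:,:2]*1000).astype(np.float32)); print(r)
E
```

```text
top a range [0.4949 0.4955 0.4968 0.7355 0.7365 0.7369] b [-0.0983 -0.0976  0.0541  0.0555  0.0564]
slope [0.01404142 0.04282485] yaw 0.10904142286546249 128
spread -0.00968445117684049 0.00340258140489081 arange 0.4963886525620452 0.7354910336699753
table z -0.0010251756176490913
posts 260 [ 0.52731895 -0.13017083  0.27259668] [ 0.71984779 -0.1123523   0.27518997]
scene a range [0.4898 0.4925 0.495  0.7331 0.7344 0.7353] b [-0.1635 -0.1608  0.0571  0.0587  0.059 ]
slope [0.01808997 0.04317102] yaw 0.11308997017425668 169
spread -0.010076733963738052 0.0031119540343194363 arange 0.49224083223893095 0.7321325816163877
table z -0.000331385935158221
posts 306 [ 0.55697816 -0.09297383  0.27230773] [ 0.69643367 -0.09519666  0.27209344]
[[0.856 0.852 0.855 0.856 0.858 1.161]
 [0.856 0.855 0.854 0.856 0.86  1.162]
 [0.858 0.856 0.858 0.86  1.16  1.158]]
top crank 204 [ 0.47525602 -0.20495473  0.29598338] [ 0.44092449 -0.22118481  0.22270836] [ 0.555096   -0.15067279  0.30454228]
knob 171 [ 0.61983576 -0.1270865   0.34704603] [ 0.60457079 -0.15105685  0.32505004] [ 0.63759984 -0.10675487  0.35105551] red 23 [ 0.63013717 -0.14326269  0.3481213 ]
((621.681884765625, -128.40892028808594), (22.97298812866211, 47.42560577392578), 18.543420791625977)
scene crank 97 [ 0.47926876 -0.20287526  0.29885843] [ 0.44207793 -0.21631276  0.28865633] [ 0.56127759 -0.15364165  0.31619803]
knob 174 [ 0.62178607 -0.12219476  0.34021827] [ 0.60246654 -0.1485669   0.32509347] [ 0.63657205 -0.10326806  0.35146912] red 31 [ 0.63266771 -0.14031994  0.34026894]
((620.7088012695312, -125.98141479492188), (16.061588287353516, 48.23652648925781), 33.2459716796875)
```

Run:
```python
from h import *
for n in ('top','scene'):
    im,d,c=snap(n); B=cloud(c,d).reshape(-1,3)
    Q=B[(B[:,0]>0.35)&(B[:,0]<.8)&(B[:,1]>-.0)&(B[:,1]<.2)&(abs(B[:,2]-0.08)<0.004)]
    yaw=.1
    ex=np.array([np.cos(yaw),np.sin(yaw)]); ey=np.array([-ex[1],ex[0]])
    a=Q[:,:2]@ex; b=Q[:,:2]@ey
    A=[];Bm=[]
    for lo in np.arange(.50,.73,.01):
        w=(a>=lo)&(a<lo+.01)&(b>.04)
        if w.sum(): A.append(a[w].mean()); Bm.append((b[w].max()+b[w].min())/2); 
    f=np.polyfit(A,Bm,1); print(n,'yaw',yaw+f[0],'mid b at .615',np.polyval(f,.615), np.round(Bm,4))
o=manip.get_obs(); c=manip.calibration('wrist'); T=np.array(c['world_to_cam']); cp=-T[:3,:3].T@T[:3,3]
print('cam in tool',R.from_quat(o['ee_rot']).inv().apply(cp-o['position']), R.from_quat(o['ee_rot']).inv().apply(T[2,:3]))
```

```text
top yaw 0.11659306275456735 mid b at .615 0.04870282038456024 [0.0469 0.0465 0.0477 0.0473 0.0477 0.048  0.0476 0.0479 0.0483 0.0477
 0.049  0.0487 0.0492 0.0495 0.049  0.0495 0.05   0.0493 0.0498 0.0502
 0.05   0.0502 0.0505]
scene yaw 0.11651892853729806 mid b at .615 0.050978186565410644 [0.0482 0.0491 0.0498 0.0495 0.05   0.0496 0.0505 0.0503 0.0509 0.0506
 0.0505 0.0516 0.0511 0.0518 0.052  0.0518 0.0513 0.0529 0.0525 0.0521
 0.0532 0.0528 0.0505]
cam in tool [ 0.06734018 -0.00061665 -0.15640223] [-2.65259959e-01  5.71655570e-04  9.64176762e-01]
```

```bash
cat > go.py <<'E'
import sys
from h import *
# usage: go.py x y z [phi of tool y] ; multiple waypoints ok groups of 4 (phi 'n' none)
p,r=tool(); y=r.as_matrix()[:,1]; phi=np.arctan2(y[1],y[0])
o=manip.get_obs()
print('clock',round(o['clock'],2),'pos',p.round(4),'phi',round(phi,4),'z',r.as_matrix()[:,2].round(3),'j',np.round(o['joint_pos'],2),'F',np.round(o['ft_force'],1),'w',round(o['grip_width']*85.4,1))
a=sys.argv[1:]
for i in range(0,len(a),4):
    t=np.array([float(v) for v in a[i:i+3]]); 
    tw=0 if a[i+3]=='n' else phi-float(a[i+3]); tw=(tw+np.pi/2)%np.pi-np.pi/2
    print('shift',r.inv().apply(t-p).round(4),'twist',round(tw,3))
E
python3 go.py .44 .35 .28 1.24
```

```text
clock 0.6 pos [0.175  0.6    0.2172] phi 1.287 z [-0.  0. -1.] j [-1.31  0.33 -0.06  1.46  0.02  1.35 -0.09] F [-0.6 -0.2 -0.3] w 85.3
shift [-0.3244 -0.1658 -0.0628] twist 0.047
```

Emit:
jog_arm(
  steps=[0.085,-0.04,-0.02,-0.03,0,0.085,-0.08,-0.04,-0.06,0,0.085,-0.12,-0.06,-0.063,0,0.085,-0.16,-0.08,-0.063,0,0.085,-0.2,-0.1,-0.063,0,0.085,-0.24,-0.12,-0.063,0,0.085,-0.28,-0.14,-0.063,0.02,0.085,-0.31,-0.16,-0.063,0.047,0.085,-0.324,-0.166,-0.063,0.047,0.085,-0.324,-0.166,-0.063,0.047],
)

```text
clock: 1.6
position: [0.4412, 0.3482, 0.2804]
ee_rot: [0.166, 0.986, -0.0, 0.0]
ft_force: [-1.3, 0.3, 0.2]
grip_width: 0.997
```

```bash
python3 - <<'E'
from h import *
im,d,c=snap('wrist','w1'); P=cloud(c,d); np.savez('w1',im=im,P=P)
h=cv2.cvtColor(im,cv2.COLOR_RGB2HSV)
w=(P[...,2]>.09)&(P[...,2]<.13)&(d>0); 
Q=P[w]; print(len(Q),Q.min(0),Q.max(0),np.median(Q,0))
print(cv2.minAreaRect((Q[:,:2]*1000).astype(np.float32)))
Q=P[w&(P[...,2]>.114)]; print(len(Q),np.median(Q,0),cv2.minAreaRect((Q[:,:2]*1000).astype(np.float32)))
E
python3 go.py
```

```text
4148 [ 0.41377848 -0.01527048  0.09000328] [0.68449182 0.66144475 0.12998732] [0.50432967 0.55963331 0.11048161]
((537.4735107421875, 323.6969909667969), (662.7197875976562, 259.77398681640625), 85.9266128540039)
1802 [0.49144423 0.55932856 0.12165614] ((545.9755859375, 313.02203369140625), (650.15771484375, 218.75631713867188), 88.00384521484375)
clock 1.65 pos [0.4395 0.3501 0.2802] phi 1.2394 z [-0.  0. -1.] j [-0.9   0.16  0.17  1.54 -0.03  1.44  0.51] F [-0.4  1.   0.7] w 84.8
```

View pics/w1.png

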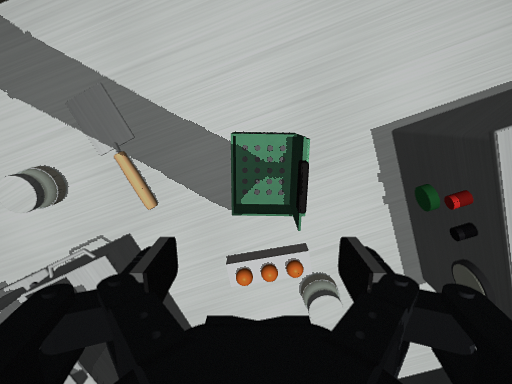

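Run:
```python
from h import *
z=np.load('w1.npz'); P=z['P']; im=z['im']
s=np.zeros(P.shape[:2],bool); s[125:235,225:318]=1
for lo in (.085,.1,.114):
    Q=P[s&(P[...,2]>lo)&(P[...,2]<.13)]; print(lo,len(Q),np.median(Q,0),cv2.minAreaRect((Q[:,:2]*1000).astype(np.float32)))
h=cv2.cvtColor(im,cv2.COLOR_RGB2HSV)
b=s&(h[...,2]<35)&(P[...,2]>.08); Q=P[b]; print('black',len(Q),Q.mean(0),cv2.minAreaRect((Q[:,:2]*1000).astype(np.float32)))
# top cam
im,d,c=snap('top'); P=cloud(c,d); s=np.zeros(d.shape,bool); s[185:230,108:128]=1
for lo in (.085,.114):
    Q=P[s&(P[...,2]>lo)&(P[...,2]<.13)]; print('top',lo,len(Q),np.median(Q,0),cv2.minAreaRect((Q[:,:2]*1000).astype(np.float32)))
cv2.imwrite('pics/w1c.png',cv2.resize(z['im'][110:250,210:330,::-1],None,fx=4,fy=4))
```

```text
0.085 755 [0.46510496 0.39614029 0.11974226] ((470.2542724609375, 395.7154541015625), (10.40532112121582, 119.76323699951172), 69.85169219970703)
0.1 680 [0.46600121 0.39581348 0.12032435] ((470.4112854003906, 395.6578063964844), (10.40532112121582, 119.11614227294922), 69.85169219970703)
0.114 446 [0.46785995 0.39572503 0.12112964] ((469.4918518066406, 396.00250244140625), (10.403011322021484, 62.11412811279297), 69.87228393554688)
black 646 [0.46405071 0.39510386 0.12031089] ((449.4393310546875, 394.3175354003906), (145.82957458496094, 44.280548095703125), 1.9365650415420532)
top 0.085 150 [0.48565334 0.38875107 0.11043103] ((490.3148498535156, 387.5646667480469), (10.44360065460205, 80.99258422851562), 69.92233276367188)
top 0.114 66 [0.4767124  0.39202186 0.11940126] ((478.3616027832031, 391.93365478515625), (10.44360065460205, 50.739505767822266), 69.92233276367188)
```

View pics/w1c.png

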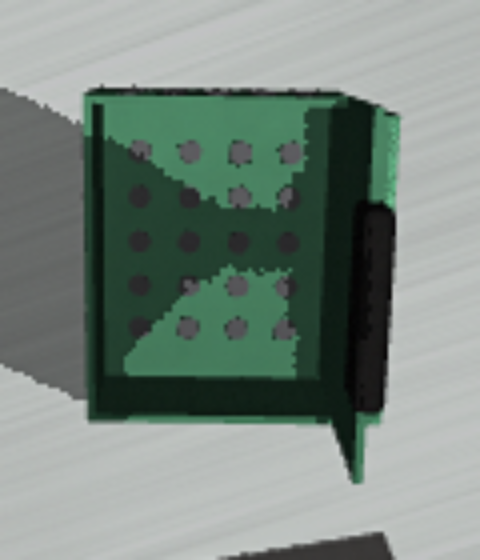

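```bash
python3 - <<'E'
from h import *
c=manip.calibration('top')
for u,v in ((258.75,143),(262,172)): print(plane(c,u,v,.151))
ex=np.array([.9932,.1163]);
im,d,c=snap('top'); P=cloud(c,d)
Q=P[(P[...,2]>.12)&(P[...,2]<.2)&(P[...,1]>-.03)&(P[...,1]<.05)&(P[...,0]>.5)&(P[...,0]<.75)]
print(len(Q));
ey=np.array([-ex[1],ex[0]])
for q in Q[np.argsort(-(Q[:,:2]@ey))][:12]: print(q.round(3),q[:2]@ex,q[:2]@ey)
cs=manip.calibration('scene'); cv=cs
im,d,c=snap('scene'); P=cloud(c,d)
Q=P[(P[...,2]>.12)&(P[...,2]<.2)&(P[...,1]>-.03)&(P[...,1]<.05)&(P[...,0]>.5)&(P[...,0]<.75)]
for q in Q[np.argsort(-(Q[:,:2]@ey))][:12]: print(q.round(3),q[:2]@ex,q[:2]@ey)
E
python3 go.py .4698 .3958 .18 1.2193 .4698 .3958 .110 1.2193
```

```text
[6.41303452e-01 2.13822477e-04 1.51000000e-01]
[ 0.56205258 -0.00847075  0.151     ]
369
[ 0.568 -0.006  0.15 ] 0.5630839454027899 -0.07178575437822768
[0.645 0.002 0.149] 0.6404493129205736 -0.07275132487170057
[0.646 0.002 0.153] 0.6422589629685032 -0.07293969171556437
[ 0.568 -0.009  0.146] 0.5634677395412454 -0.07460399785487393
[ 0.567 -0.009  0.136] 0.5622554629038102 -0.07461949664150476
[ 0.645 -0.     0.148] 0.6404461320610136 -0.07548967587940583
[ 0.647 -0.     0.151] 0.642370810184007 -0.07568570358856182
[ 0.646 -0.001  0.132] 0.6412113417459188 -0.07570973484450799
[ 0.567 -0.011  0.153] 0.5620704277470022 -0.07701843856065786
[ 0.566 -0.011  0.144] 0.5607241841437038 -0.07702457899105769
[ 0.64  -0.003  0.122] 0.6347723781280823 -0.0778357406390966
[ 0.594 -0.009  0.125] 0.588832517029342 -0.07794183193723926
[0.643 0.006 0.149] 0.6390239694115326 -0.06896194800777627
[0.643 0.005 0.145] 0.6389591185902973 -0.06940028595801966
[ 0.566 -0.004  0.146] 0.5618603505177281 -0.06994413686245564
[ 0.566 -0.004  0.142] 0.5617466199814282 -0.07021220027019022
[0.645 0.005 0.15 ] 0.6414153349163004 -0.07037355823007369
[ 0.565 -0.005  0.148] 0.5608949632463553 -0.07087063377438006
[0.641 0.003 0.139] 0.6372734569596483 -0.07192727503186488
[0.645 0.003 0.141] 0.6407577899878621 -0.07196087902250743
[ 0.565 -0.007  0.135] 0.5599999599732394 -0.0722887707681529
[0.641 0.002 0.134] 0.637039614226983 -0.07258862823121331
[ 0.564 -0.007  0.15 ] 0.5591674935626127 -0.07264020562515856
[0.644 0.002 0.144] 0.6399296870150216 -0.07266554396753612
clock 1.8 pos [0.4381 0.3517 0.2801] phi 1.2432 z [-0.001  0.001 -1.   ] j [-0.9   0.16  0.16  1.54 -0.03  1.44  0.51] F [-0.3  0.7  0.2] w 84.8
shift [-0.0159  0.0519  0.1001] twist 0.024
shift [-0.016   0.0519  0.1701] twist 0.024
```

```bash
python3 - <<'E'
from h import *
for i in range(6):
    manip.camera('top'); o=manip.get_obs(); print(o['clock'],o['position'].round(4),o['joint_velocities'].round(3))
E
python3 go.py .4698 .3958 .18 1.2193 .4698 .3958 .110 1.2193
```

```text
1.85 [0.4382 0.3516 0.2801] [ 0.001 -0.     0.006 -0.     0.002  0.002  0.002]
1.9 [0.4384 0.3513 0.2801] [ 0.003 -0.001  0.008 -0.     0.001 -0.001  0.001]
1.95 [0.4386 0.351  0.2801] [ 0.004 -0.     0.008 -0.001  0.003  0.002  0.001]
2.0 [0.4388 0.3508 0.2802] [ 0.004  0.001  0.004 -0.    -0.001 -0.001  0.001]
2.05 [0.439  0.3506 0.2802] [ 0.005  0.     0.004 -0.001 -0.    -0.001  0.001]
2.1 [0.4392 0.3504 0.2802] [ 0.005 -0.001  0.003  0.002  0.    -0.001  0.002]
clock 2.1 pos [0.4392 0.3504 0.2802] phi 1.2409 z [-0.  0. -1.] j [-0.9   0.16  0.17  1.54 -0.03  1.44  0.51] F [ 1.   0.6 -0.5] w 85.0
shift [-0.0143  0.0529  0.1002] twist 0.022
shift [-0.0143  0.0529  0.1702] twist 0.022
```

```bash
cat > go.py <<'E'
import sys,json
from h import *
# go.py rec sx sy sz tw  -> update commanded pose ; then targets x y z phi|n
S=json.load(open('cmd.json'))
a=sys.argv[1:]
def M(phi): # tool x, y, z(down) columns
    y=np.array([np.cos(phi),np.sin(phi),0]); z=np.array([0,0,-1.]); return np.stack([np.cross(y,z),y,z],1)
if a and a[0]=='rec':
    s=np.array([float(v) for v in a[1:4]]); S['p']=list(np.array(S['p'])+M(S['phi'])@s); S['phi']-=float(a[4]); a=a[5:]
    json.dump(S,open('cmd.json','w'))
p,r=tool(); y=r.as_matrix()[:,1]; phi=np.arctan2(y[1],y[0])
o=manip.get_obs()
print('clock',round(o['clock'],2),'pos',p.round(4),'phi',round(phi,4),'z',r.as_matrix()[:,2].round(3),'j',np.round(o['joint_pos'],2),'F',np.round(o['ft_force'],1),'w',round(o['grip_width']*85.4,1))
print('cmd',np.round(S['p'],4),round(S['phi'],4))
for i in range(0,len(a),4):
    t=np.array([float(v) for v in a[i:i+3]]); 
    tw=0 if a[i+3]=='n' else S['phi']-float(a[i+3]); tw=(tw+np.pi/2)%np.pi-np.pi/2
    print('shift',(M(S['phi']).T@(t-np.array(S['p']))).round(4),'twist',round(tw,3))
E
echo '{"p":[0.175,0.6,0.217],"phi":1.287}'>cmd.json
python3 go.py rec -.324 -.166 -.063 .047 .4698 .3958 .18 1.2193 .4698 .3958 .110 1.2193
```

```text
clock 2.1 pos [0.4392 0.3504 0.2802] phi 1.2409 z [-0.  0. -1.] j [-0.9   0.16  0.17  1.54 -0.03  1.44  0.51] F [ 1.   0.6 -0.5] w 85.0
cmd [0.4396 0.3499 0.28  ] 1.24
shift [-0.0137  0.0532  0.1   ] twist 0.021
shift [-0.0137  0.0532  0.17  ] twist 0.021
```

Emit:
jog_arm(
  steps=[0.06,-0.007,0.025,0.03,0.01,0.06,-0.014,0.053,0.07,0.021,0.06,-0.014,0.053,0.1,0.021,0.06,-0.014,0.053,0.13,0.021,0.06,-0.014,0.053,0.155,0.021,0.06,-0.014,0.053,0.17,0.021,0.06,-0.014,0.053,0.17,0.021,0.06,-0.014,0.053,0.17,0.021,0.03,-0.014,0.053,0.17,0.021,0.0,-0.014,0.053,0.17,0.021],
  grip_force=50,
)

```text
clock: 3.1
position: [0.4706, 0.3961, 0.1116]
ee_rot: [0.175, 0.985, 0.001, 0.001]
ft_force: [0.8, -0.5, 0.4]
grip_width: 0.371
```

Emit:
jog_arm(
  steps=[0.0,0,0,0,0,0.0,0,0,0,0,0.0,0,0,0,0,0.0,0,0,-0.01,0,0.0,0,0,-0.03,0,0.0,0,0,-0.06,0,0.0,0,0,-0.09,0,0.0,0,0,-0.12,0,0.0,0,0,-0.14,0,0.0,0,0,-0.14,0],
  grip_force=60,
)

```text
clock: 4.1
position: [0.4711, 0.3964, 0.2545]
ee_rot: [0.175, 0.985, 0.003, 0.002]
ft_force: [1.3, -0.4, -0.1]
grip_width: -0.001
```

```bash
python3 go.py rec -.014 .053 .17 .021; python3 go.py rec 0 0 -.14 0
python3 - <<'E'
from h import *
im,d,c=snap('wrist','w2');snap('scene','s2')
E
```

```text
clock 4.1 pos [0.4711 0.3964 0.2545] phi 1.2189 z [ 0.004  0.004 -1.   ] j [-0.91  0.29  0.17  1.45 -0.05  1.41  0.48] F [ 1.3 -0.4 -0.1] w -0.1
cmd [0.47   0.3955 0.11  ] 1.219
clock 4.1 pos [0.4711 0.3964 0.2545] phi 1.2189 z [ 0.004  0.004 -1.   ] j [-0.91  0.29  0.17  1.45 -0.05  1.41  0.48] F [ 1.3 -0.4 -0.1] w -0.1
cmd [0.47   0.3955 0.25  ] 1.219
```

View pics/w2.png

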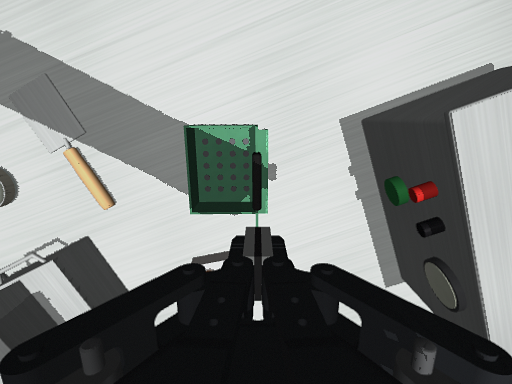

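View pics/s2.png

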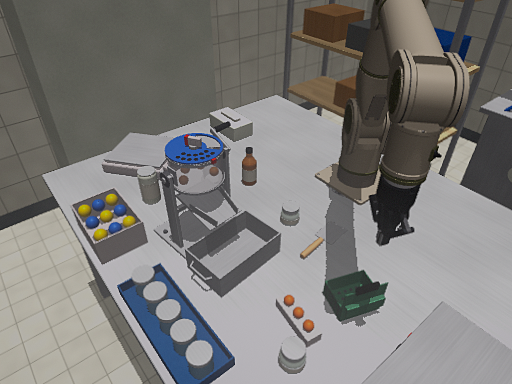

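```bash
cat > bk.py <<'E'
from h import *
for n in ('wrist','top'):
    p,r=tool(); im,d,c=snap(n,'bk_'+n); P=cloud(c,d)
    uv=proj(c,[.47,.395,.11]); print(n,uv)
    near=(abs(P[...,0]-.47)<.11)&(abs(P[...,1]-.395)<.1)
    hh=cv2.cvtColor(im,cv2.COLOR_RGB2HSV); 
    vv,uu=np.mgrid[0:384,0:512]
    if n=='wrist': near&=(vv<225)
    for lo in (.085,.114):
        Q=P[near&(P[...,2]>lo)&(P[...,2]<.128)]
        if len(Q)>5: print(lo,len(Q),np.median(Q,0).round(4),cv2.minAreaRect((Q[:,:2]*1000).astype(np.float32)))
E
python3 bk.py
```

```text
wrist [257.31017582 182.20159927]
0.085 635 [0.4656 0.3974 0.1208] ((466.08917236328125, 397.3182067871094), (8.946513175964355, 110.81141662597656), 69.63214111328125)
0.114 506 [0.4685 0.3963 0.1211] ((469.5531921386719, 396.0809631347656), (8.94575023651123, 62.35427474975586), 69.5466537475586)
top [116.00974644 207.1273164 ]
0.085 219 [0.4705 0.3935 0.108 ] ((472.704833984375, 393.7574462890625), (10.383915901184082, 118.41120147705078), 70.39802551269531)
0.114 85 [0.4697 0.3945 0.12  ] ((473.19964599609375, 394.015869140625), (10.128652572631836, 62.13127517700195), 71.19361877441406)
```

Emit:
jog_arm(
  steps=[0.05,0,0,0,0,0.05,0,0,0,0,0.05,0,0,0.03,0,0.05,0,0,0.06,0,0.05,0,0,0.09,0,0.05,0,0,0.12,0,0.05,0,0,0.14,0,0.05,0,0,0.143,0,0.03,0,0,0.143,0,0.0,0,0,0.143,0],
  grip_force=60,
)

```text
clock: 5.3
position: [0.4706, 0.396, 0.1086]
ee_rot: [0.175, 0.985, 0.001, 0.001]
ft_force: [-0.1, -0.1, 0.4]
grip_width: 0.254
```

Emit:
jog_arm(
  steps=[0.0,0,0,0,0,0.0,0,0,0,0,0.0,0,0,0,0,0.0,0,0,0,0,0.0,0,0,0,0,0.0,0,0,0,0,0.0,0,0,0,0,0.0,0,0,-0.005,0,0.0,0,0,-0.01,0,0.0,0,0,-0.01,0],
)

```text
clock: 6.3
position: [0.4703, 0.3958, 0.1181]
ee_rot: [0.175, 0.985, 0.0, 0.0]
ft_force: [-0.1, 0.7, -0.2]
grip_width: -0.004
```

```bash
python3 go.py rec 0 0 .133 0
python3 - <<'E'
from h import *
im,d,c=snap('wrist','w3');snap('scene','s3')
E
```

```text
clock 6.3 pos [0.4703 0.3958 0.1181] phi 1.219 z [ 0.001  0.001 -1.   ] j [-0.9   0.38  0.15  1.62 -0.06  1.15  0.49] F [-0.1  0.7 -0.2] w -0.3
cmd [0.47   0.3955 0.117 ] 1.219
```

View pics/w3.png

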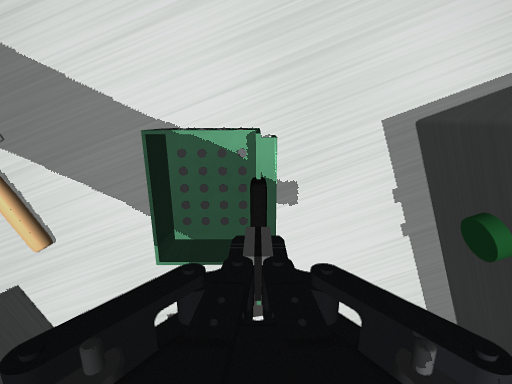

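Run:
```python
from h import *
im,d,c=snap('wrist'); P=cloud(c,d)
p,r=tool()
print(p,proj(c,p),proj(c,r.apply([0,0,.017])+p))
for v in range(175,250,6): print(v,d[v,258],P[v,258].round(4))
print(c['world_to_cam'],manip.get_obs()['ee_rot'])
im,d,c=snap('top','t3'); cv2.imwrite('pics/t3c.png',cv2.resize(im[150:260,80:220,::-1],None,fx=5,fy=5))
print(proj(c,p))
```

```text
[0.4699479  0.39543974 0.1170795 ] [258.25648217 232.11837876] [258.16220477 222.17649344]
175 0.16840987 [0.4377 0.4072 0.1081]
181 0.16467944 [0.4403 0.4062 0.1127]
187 0.15665856 [0.4418 0.4056 0.1215]
193 0.15688618 [0.445  0.4044 0.1222]
199 0.15772434 [0.4483 0.4032 0.1223]
205 0.15946633 [0.452  0.4019 0.1215]
211 0.1607565 [0.4556 0.4006 0.1213]
217 0.16066858 [0.4587 0.3994 0.1223]
223 0.16274722 [0.4627 0.3979 0.1213]
229 0.14497331 [0.4594 0.3991 0.1388]
235 0.1372817 [0.4594 0.3991 0.1467]
241 0.0 [0.4066 0.4181 0.2737]
247 0.12528774 [0.4598 0.3989 0.1593]
[[ 0.34592429  0.93826178  0.00110394 -0.53327451]
 [ 0.9045661  -0.33381318  0.26519601 -0.30079659]
 [ 0.24919179 -0.09073916 -0.96419389  0.20049204]
 [ 0.          0.          0.          1.        ]] [ 1.74988603e-01  9.84570456e-01 -5.19453797e-05 -5.45000551e-05]
[114.90724232 206.98608239]
```

View pics/t3c.png

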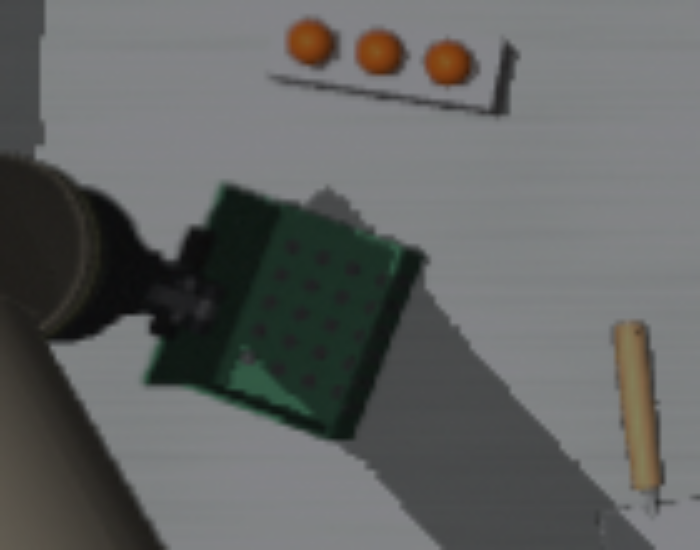

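View pics/s3.png

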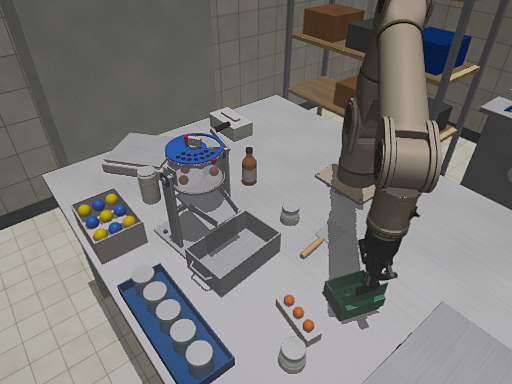

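Run:
```python
from h import *
p,r=tool(); im,d,c=snap('wrist'); P=cloud(c,d)
L=r.inv().apply((P-p).reshape(-1,3)).reshape(P.shape)
for u in (250,254,262,266):
  print(u,[(v,tuple((L[v,u]*1000).round(0).astype(int))) for v in range(214,262,4)])
cv2.imwrite('pics/w3c.png',cv2.resize(im[160:310,190:330,::-1],None,fx=5,fy=4))
```

```text
250 [(214, (np.int64(-29), np.int64(-8), np.int64(115))), (218, (np.int64(-33), np.int64(-9), np.int64(115))), (222, (np.int64(-37), np.int64(-9), np.int64(114))), (226, (np.int64(-42), np.int64(-9), np.int64(115))), (230, (np.int64(11), np.int64(-5), np.int64(-23))), (234, (np.int64(11), np.int64(-4), np.int64(-27))), (238, (np.int64(11), np.int64(-4), np.int64(-33))), (242, (np.int64(12), np.int64(-4), np.int64(-39))), (246, (np.int64(11), np.int64(-4), np.int64(-42))), (250, (np.int64(11), np.int64(-4), np.int64(-45))), (254, (np.int64(11), np.int64(-4), np.int64(-49))), (258, (np.int64(10), np.int64(-4), np.int64(-51)))]
254 [(214, (np.int64(13), np.int64(-3), np.int64(-3))), (218, (np.int64(11), np.int64(-3), np.int64(-4))), (222, (np.int64(9), np.int64(-3), np.int64(-5))), (226, (np.int64(6), np.int64(-3), np.int64(-5))), (230, (np.int64(11), np.int64(-2), np.int64(-24))), (234, (np.int64(11), np.int64(-2), np.int64(-29))), (238, (np.int64(11), np.int64(-2), np.int64(-33))), (242, (np.int64(11), np.int64(-2), np.int64(-38))), (246, (np.int64(11), np.int64(-2), np.int64(-42))), 
[... 681 characters left out ...]
11), np.int64(1), np.int64(-49))), (258, (np.int64(10), np.int64(1), np.int64(-50)))]
266 [(214, (np.int64(13), np.int64(5), np.int64(-2))), (218, (np.int64(11), np.int64(4), np.int64(-3))), (222, (np.int64(8), np.int64(4), np.int64(-4))), (226, (np.int64(67), np.int64(-1), np.int64(-156))), (230, (np.int64(11), np.int64(4), np.int64(-22))), (234, (np.int64(11), np.int64(4), np.int64(-28))), (238, (np.int64(11), np.int64(4), np.int64(-32))), (242, (np.int64(11), np.int64(3), np.int64(-37))), (246, (np.int64(12), np.int64(3), np.int64(-43))), (250, (np.int64(11), np.int64(3), np.int64(-45))), (254, (np.int64(11), np.int64(3), np.int64(-50))), (258, (np.int64(12), np.int64(3), np.int64(-54)))]
```

View pics/w3c.png

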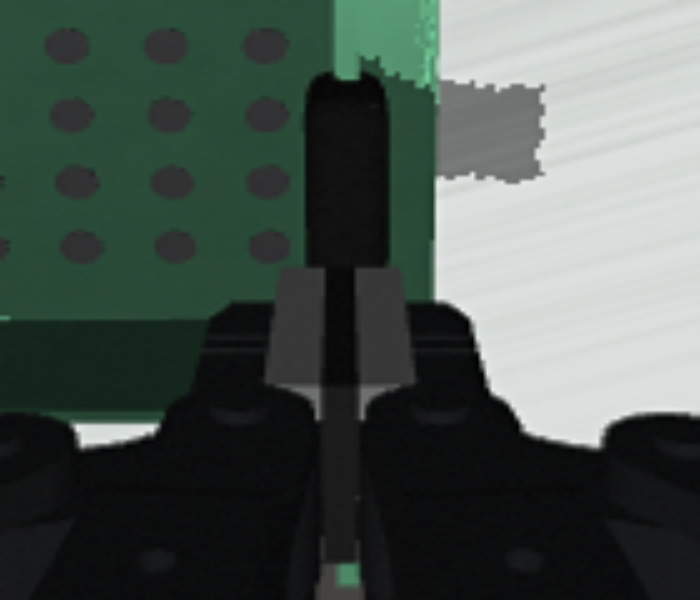

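Run:
```python
from h import *
z=np.load('w1.npz'); P=z['P']
p=np.array([.4395,.3501,.2802]); phi=1.2394
y=np.array([np.cos(phi),np.sin(phi),0]); zz=np.array([0,0,-1.]); M=np.stack([np.cross(y,zz),y,zz],1)
L=(P-p)@M
for u in (165,350,362): print(u,[(v,tuple((L[v,u]*1000).round(0).astype(int).tolist())) for v in range(228,290,5)])
c=manip.calibration('wrist'); p,r=tool()
for a in ([0,0,0],[0,0,.017],[0,0,-.02],[0,.0427,0],[0,-.0427,0.004]): print(a,proj(c,p+r.apply(a)))
print(manip.get_obs()['joint_pos'])
```

```text
165 [(228, (-115, -162, 282)), (233, (-124, -163, 281)), (238, (9, -47, -34)), (243, (9, -46, -38)), (248, (9, -44, -43)), (253, (6, -44, -43)), (258, (4, -44, -45)), (263, (2, -45, -44)), (268, (-1, -45, -45)), (273, (-2, -44, -46)), (278, (-5, -44, -46)), (283, (-7, -44, -47)), (288, (-9, -44, -47))]
350 [(228, (-116, 158, 281)), (233, (-125, 158, 280)), (238, (9, 44, -33)), (243, (9, 41, -40)), (248, (9, 40, -43)), (253, (6, 41, -43)), (258, (4, 40, -45)), (263, (2, 40, -45)), (268, (0, 40, -46)), (273, (-2, 40, -46)), (278, (-5, 41, -46)), (283, (-7, 41, -47)), (288, (-10, 41, -47))]
362 [(228, (-116, 178, 281)), (233, (-126, 179, 281)), (238, (-135, 180, 280)), (243, (-144, 181, 281)), (248, (9, 46, -44)), (253, (10, 43, -51)), (258, (9, 42, -53)), (263, (9, 41, -57)), (268, (7, 40, -58)), (273, (5, 40, -59)), (278, (3, 40, -59)), (283, (1, 40, -60)), (288, (-1, 41, -60))]
[0, 0, 0] [258.45417038 232.3082786 ]
[0, 0, 0.017] [258.35000762 222.34285613]
[0, 0, -0.02] [258.60606051 246.8377011 ]
[0, 0.0427, 0] [327.27294488 232.21246557]
[0, -0.0427, 0.004] [191.13706844 229.92683489]
[-0.89711602  0.37849523  0.15428974  1.62248792 -0.0623898   1.14579845
  0.49121823]
```

Emit:
jog_arm(
  steps=[0.04,0,0,0,0,0.04,0,0,0,0,0.04,0,0,0,0,0.04,0,0,0.01,0,0.04,0,0,0.02,0,0.04,0,0,0.03,0,0.04,0,0,0.04,0,0.04,0,0,0.043,0,0.02,0,0,0.043,0,0.0,0,0,0.043,0],
  grip_force=60,
)

```text
clock: 7.55
position: [0.4702, 0.3957, 0.0744]
ee_rot: [0.175, 0.985, 0.0, 0.0]
ft_force: [0.5, -0.1, 0.3]
grip_width: 0.137
```

Emit:
jog_arm(
  steps=[0.0,0,0,0,0,0.0,0,0,0,0,0.0,0,0,0,0,0.0,0,0,0,0,0.0,0,0,-0.01,0,0.0,0,0,-0.02,0,0.0,0,0,-0.03,0,0.0,0,0,-0.04,0,0.0,0,0,-0.04,0,0.0,0,0,-0.04,0],
)

```text
clock: 8.55
position: [0.47, 0.3956, 0.1145]
ee_rot: [0.175, 0.985, 0.0, 0.0]
ft_force: [0.3, 0.2, -2.2]
grip_width: 0.111
```

```bash
python3 go.py rec 0 0 .003 0
python3 - <<'E'
from h import *
im,d,c=snap('wrist','w4')
E
```

```text
clock 8.55 pos [0.47   0.3956 0.1145] phi 1.2191 z [ 0.  0. -1.] j [-0.9   0.38  0.15  1.63 -0.06  1.14  0.49] F [ 0.3  0.2 -2.2] w 9.5
cmd [0.47   0.3955 0.114 ] 1.219
```

View pics/w4.png

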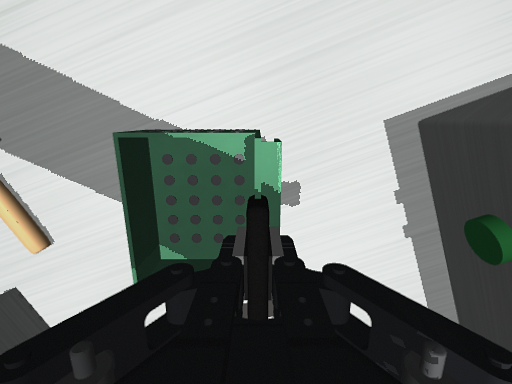

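```bash
python3 go.py .5933 .1182 .19 1.687 .595 .1033 .19 1.687
```

```text
clock 8.6 pos [0.4698 0.3954 0.114 ] phi 1.219 z [-0. -0. -1.] j [-0.9   0.38  0.15  1.63 -0.06  1.14  0.49] F [-0.7  0.  -2.4] w 9.0
cmd [0.47   0.3955 0.114 ] 1.219
shift [-0.2113 -0.2178 -0.076 ] twist -0.468
shift [-0.218  -0.2312 -0.076 ] twist -0.468
```

Emit:
jog_arm(
  steps=[0.0,0,0,-0.03,0,0.0,0,0,-0.06,0,0.0,-0.01,-0.01,-0.076,0,0.0,-0.03,-0.03,-0.076,-0.05,0.0,-0.055,-0.055,-0.076,-0.12,0.0,-0.08,-0.08,-0.076,-0.19,0.0,-0.105,-0.105,-0.076,-0.26,0.0,-0.13,-0.13,-0.076,-0.33,0.0,-0.155,-0.155,-0.076,-0.4,0.0,-0.18,-0.18,-0.076,-0.468],
)

```text
clock: 9.6
position: [0.5772, 0.1617, 0.1894]
ee_rot: [-0.059, 0.998, -0.0, -0.001]
ft_force: [1.0, -0.5, -3.3]
grip_width: 0.107
```

```bash
python3 go.py rec -.18 -.18 -.076 -.468  .5933 .1182 .19 1.687 .595 .1033 .19 1.687
```

```text
clock 9.6 pos [0.5772 0.1617 0.1894] phi 1.689 z [-0.001 -0.001 -1.   ] j [-0.55  0.29  0.24  1.58 -0.07  1.28  1.39] F [ 1.  -0.5 -3.3] w 9.1
cmd [0.577  0.1645 0.19  ] 1.687
shift [-0.0109 -0.0479  0.    ] twist 0.0
shift [-0.0108 -0.0629  0.    ] twist 0.0
```

Emit:
jog_arm(
  steps=[0.0,-0.003,-0.01,0,0,0.0,-0.007,-0.02,0,0,0.0,-0.011,-0.03,0,0,0.0,-0.011,-0.04,0,0,0.0,-0.011,-0.048,0,0,0.0,-0.011,-0.048,0,0,0.0,-0.011,-0.048,0,0,0.0,-0.011,-0.048,0,0,0.0,-0.011,-0.048,0,0,0.0,-0.011,-0.048,0,0],
)

```text
clock: 10.6
position: [0.5934, 0.1185, 0.1902]
ee_rot: [-0.058, 0.998, 0.0, 0.0]
ft_force: [1.0, -0.1, -2.5]
grip_width: 0.105
```

```bash
python3 go.py rec -.011 -.048 0 0  .595 .1033 .19 1.687
python3 - <<'E'
from h import *
snap('wrist','w5');snap('scene','s5');im,d,c=snap('top','t5')
cv2.imwrite('pics/t5c.png',cv2.resize(im[90:240,180:370,::-1],None,fx=4,fy=4))
E
```

```text
clock 10.6 pos [0.5934 0.1185 0.1902] phi 1.6876 z [ 0.  0. -1.] j [-0.49  0.3   0.26  1.57 -0.08  1.28  1.48] F [ 1.  -0.1 -2.5] w 9.0
cmd [0.5935 0.1181 0.19  ] 1.687
shift [ 0.0002 -0.0149  0.    ] twist 0.0
```

View pics/w5.png

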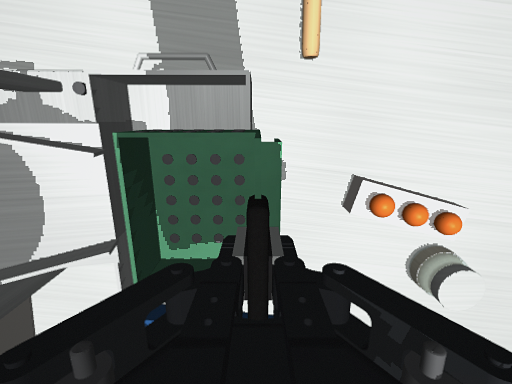

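View pics/s5.png

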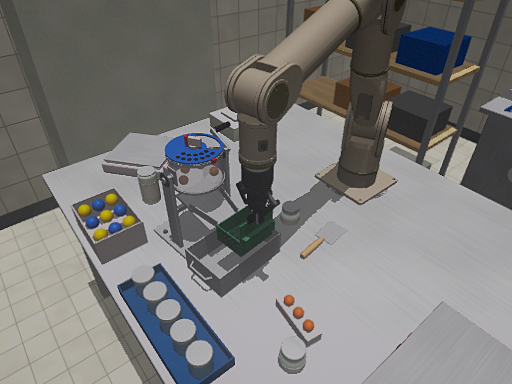

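View pics/t5c.png

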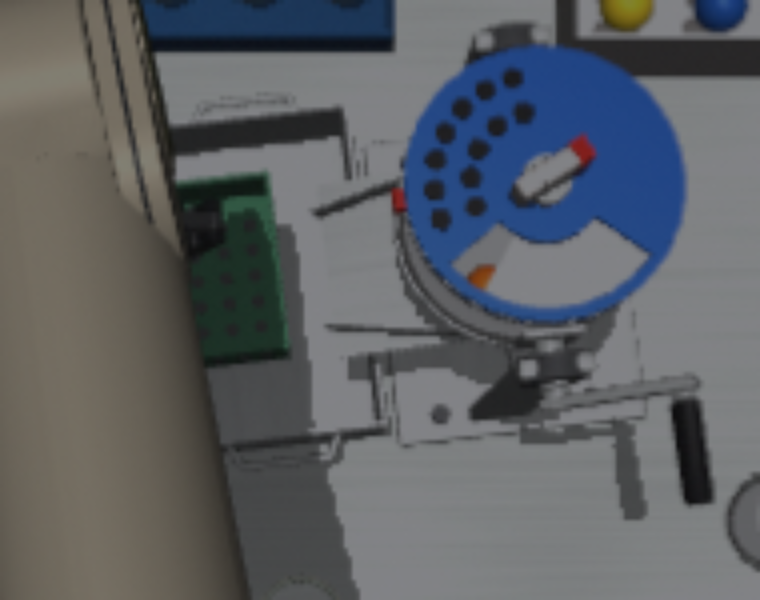

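Run:
```python
from h import *
p,r=tool(); im,d,c=snap('wrist'); P=cloud(c,d); L=r.inv().apply((P-p).reshape(-1,3)).reshape(P.shape)
for v in range(82,128,6):
  row=[(u,P[v,u],L[v,u]) for u in range(235,262) if abs(P[v,u,2]-.08)<.006]
  if row: print(v,row[0][0],row[-1][0],'toolY',row[0][2][1].round(4),row[-1][2][1].round(4),row[-1][1].round(3))
# basket lip right edge, top flat
for v in range(142,200,10):
  row=[(u,L[v,u]) for u in range(240,300) if P[v,u,2]>.13 and P[v,u,2]<.3]
  if row: print(v,row[0],row[-1])
```

```text
82 246 250 toolY -0.0107 -0.0072 [0.494 0.099 0.076]
88 246 250 toolY -0.0108 -0.0071 [0.499 0.1   0.079]
94 246 250 toolY -0.0108 -0.0072 [0.504 0.101 0.079]
100 246 250 toolY -0.0109 -0.0072 [0.51  0.101 0.081]
106 246 250 toolY -0.011 -0.0073 [0.515 0.102 0.079]
112 246 250 toolY -0.011 -0.0073 [0.52  0.102 0.08 ]
118 246 250 toolY -0.0111 -0.0074 [0.526 0.103 0.079]
124 246 250 toolY -0.0111 -0.0074 [0.531 0.104 0.08 ]
142 (255, array([ 0.05796859, -0.00156614, -0.03309162])) (281, array([0.05454893, 0.01380251, 0.01038584]))
152 (255, array([ 0.05342378, -0.00159117, -0.03218088])) (281, array([0.04860697, 0.01388317, 0.00981077]))
162 (255, array([ 0.04911697, -0.00159522, -0.03387947])) (281, array([0.04267115, 0.01391646, 0.00868125]))
172 (255, array([ 0.0443915 , -0.0016194 , -0.03316465])) (280, array([0.03615861, 0.01358154, 0.01041702]))
182 (255, array([ 0.03988161, -0.00163042, -0.03405234])) (280, array([0.02967739, 0.01375202, 0.01087271]))
192 (255, array([ 0.03464352, -0.00166454, -0.03229737])) (280, array([0.02325077, 0.01385397, 0.01050101]))
```

Emit:
jog_arm(
  steps=[0.0,0,-0.005,0,0,0.0,0,-0.011,0,0,0.0,0,-0.016,0,0,0.0,0,-0.016,0,0,0.0,0,-0.016,0.01,0,0.0,0,-0.016,0.025,0,0.0,0,-0.016,0.04,0,0.0,0,-0.016,0.055,0,0.0,0,-0.016,0.062,0,0.0,0,-0.016,0.062,0],
)

```text
clock: 11.8
position: [0.5944, 0.1021, 0.1265]
ee_rot: [-0.058, 0.998, -0.0, -0.001]
ft_force: [-0.1, -0.0, -2.7]
grip_width: 0.11
```

```bash
python3 go.py rec 0 -.016 .062 0
python3 - <<'E'
from h import *
p,r=tool(); im,d,c=snap('wrist','w6'); P=cloud(c,d); L=r.inv().apply((P-p).reshape(-1,3)).reshape(P.shape)
for v in range(60,150,8):
  row=[(u,P[v,u],L[v,u]) for u in range(235,290) if abs(P[v,u,2]-.08)<.005]
  if row: print(v,row[0][0],row[-1][0],'toolY',row[0][2][1].round(4),row[-1][2][1].round(4),row[-1][1].round(3))
E
```

```text
clock 11.8 pos [0.5944 0.1021 0.1265] phi 1.6871 z [-0.003 -0.001 -1.   ] j [-0.46  0.35  0.26  1.65 -0.1   1.16  1.52] F [-0.1 -0.  -2.7] w 9.4
cmd [0.5953 0.1022 0.128 ] 1.687
60 235 271 toolY -0.0157 0.0089 [0.487 0.099 0.08 ]
68 265 270 toolY 0.005 0.0084 [0.492 0.099 0.079]
76 265 270 toolY 0.005 0.0084 [0.497 0.099 0.08 ]
84 265 270 toolY 0.0049 0.0085 [0.502 0.1   0.079]
92 265 270 toolY 0.005 0.0085 [0.508 0.1   0.08 ]
100 265 270 toolY 0.005 0.0085 [0.513 0.101 0.08 ]
108 265 270 toolY 0.005 0.0086 [0.518 0.102 0.08 ]
116 265 270 toolY 0.005 0.0087 [0.524 0.103 0.08 ]
124 265 270 toolY 0.0051 0.0087 [0.529 0.103 0.08 ]
132 265 270 toolY 0.0051 0.0087 [0.535 0.104 0.081]
140 265 270 toolY 0.0051 0.0089 [0.541 0.105 0.079]
```

View pics/w6.png

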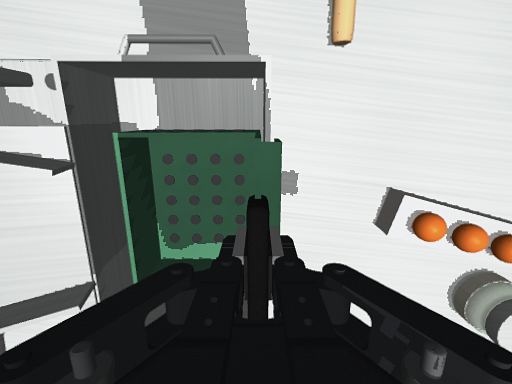

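Emit:
jog_arm(
  steps=[0.0,0,0,0.005,0,0.0,0,0,0.01,0,0.0,0,0,0.015,0,0.0,0,0,0.02,0,0.0,0,0,0.025,0,0.0,0,0,0.03,0,0.0,0,0,0.034,0,0.0,0,0,0.036,0,0.0,0,0,0.036,0,0.0,0,0,0.036,0],
)

```text
clock: 12.85
position: [0.5954, 0.1022, 0.0924]
ee_rot: [-0.058, 0.998, 0.0, 0.0]
ft_force: [-0.8, -1.2, -0.0]
grip_width: 0.108
```

```bash
python3 go.py rec 0 0 .036 0
python3 - <<'E'
from h import *
snap('wrist','w7');snap('scene','s7')
E
```

```text
clock 12.85 pos [0.5954 0.1022 0.0924] phi 1.6869 z [ 0.  0. -1.] j [-0.45  0.39  0.26  1.68 -0.11  1.09  1.52] F [-0.8 -1.2 -0. ] w 9.2
cmd [0.5953 0.1022 0.092 ] 1.687
```

View pics/w7.png

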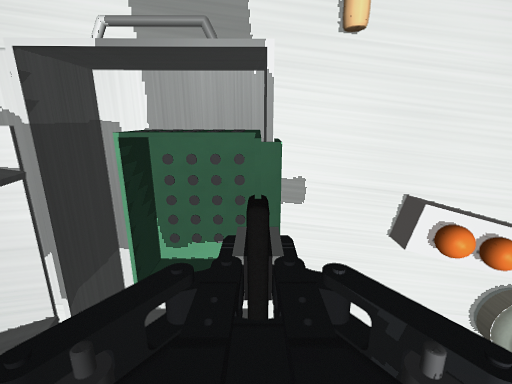

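Emit:
jog_arm(
  steps=[0.015,0,0,0,0,0.025,0,0,0,0,0.04,0,0,0,0,0.05,0,0,0,0,0.05,0,0,-0.02,0,0.05,0,0,-0.05,0,0.05,0,0,-0.08,0,0.06,0,0,-0.11,0,0.06,0,0,-0.14,0,0.06,0,0,-0.14,0],
)

```text
clock: 13.95
position: [0.5973, 0.1025, 0.2369]
ee_rot: [-0.058, 0.998, 0.001, 0.003]
ft_force: [-0.8, 0.0, -0.3]
grip_width: 0.7
```

```bash
python3 go.py rec 0 0 -.14 0
python3 - <<'E'
from h import *
im,d,c=snap('wrist','w8'); P=cloud(c,d)
Q=P[:225][(P[:225,:,2]>.132)&(P[:225,:,2]<.16)&(abs(P[:225,:,1]-.1)<.04)&(abs(P[:225,:,0]-.595)<.08)]; print(len(Q),Q.max(0) if len(Q) else '', np.median(Q,0) if len(Q) else '')
im,d,c=snap('scene','s8')
cv2.imwrite('pics/s8c.png',cv2.resize(im[170:310,140:310,::-1],None,fx=4,fy=4))
E
```

```text
clock 13.95 pos [0.5973 0.1025 0.2369] phi 1.6869 z [ 0.007  0.002 -1.   ] j [-0.47  0.27  0.28  1.51 -0.08  1.36  1.5 ] F [-0.8  0.  -0.3] w 59.8
cmd [0.5953 0.1022 0.232 ] 1.687
651 [0.62708074 0.10192951 0.14025991] [0.59325655 0.09397942 0.1381289 ]
```

View pics/w8.png

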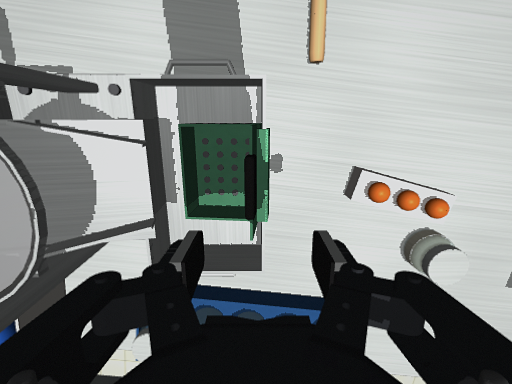

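View pics/s8c.png

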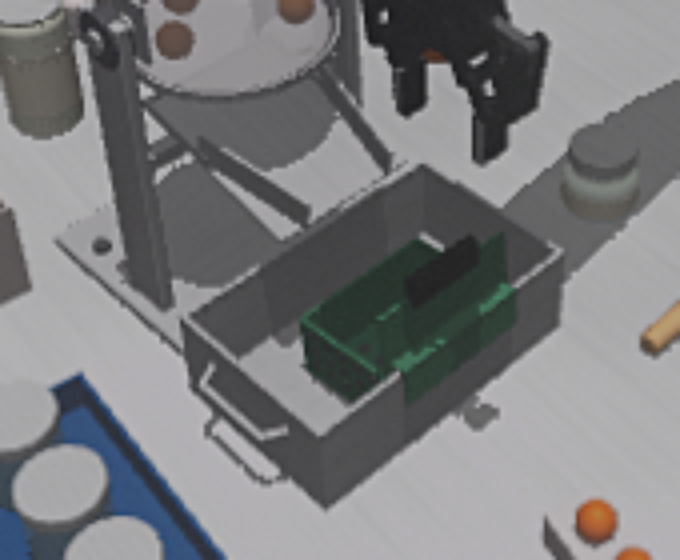

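```bash
cat > balls.py <<'E'
from h import *
for n in ('wrist','top','scene'):
    im,d,c=snap(n); h=cv2.cvtColor(im,cv2.COLOR_RGB2HSV)
    m=((h[...,0]<16)&(h[...,1]>150)&(h[...,2]>70)).astype(np.uint8)
    k,l,st,ce=cv2.connectedComponentsWithStats(m)
    for i in range(1,k):
        if st[i,4]>20:
            q=plane(c,*ce[i],0.041)
            if .2<q[1]<.45 and .5<q[0]<.7: print(n,st[i,4],np.round(ce[i],1),q.round(4))
E
python3 balls.py; python3 go.py .608 .267 .13 -.148
```

```text
wrist 338 [380.4 195.3] [0.6063 0.2677 0.041 ]
wrist 340 [410.  203.4] [0.6128 0.3096 0.041 ]
wrist 345 [439.3 211.4] [0.6195 0.3516 0.041 ]
top 52 [141.4 158.1] [0.6211 0.3503 0.041 ]
top 53 [155.4 160.2] [0.6148 0.3081 0.041 ]
top 27 [167.4 163. ] [0.6062 0.2719 0.041 ]
scene 65 [288.7 299.3] [0.6046 0.2663 0.041 ]
scene 62 [298.1 311.6] [0.6112 0.3082 0.041 ]
scene 76 [308.4 324.6] [0.617  0.3501 0.041 ]
clock 14.2 pos [0.5947 0.1022 0.2309] phi 1.687 z [-0.002 -0.    -1.   ] j [-0.47  0.28  0.28  1.51 -0.08  1.36  1.5 ] F [-0.4 -0.   0. ] w 60.0
cmd [0.5953 0.1022 0.232 ] 1.687
shift [-0.0317  0.1622  0.102 ] twist -1.307
```

Run:
```python
from h import *
for n in ('wrist','top','scene'):
    im,d,c=snap(n); P=cloud(c,d)
    Q=P[(P[...,0]>.5)&(P[...,0]<.8)&(P[...,1]>.25)&(P[...,1]<.45)&(P[...,2]>.05)&(P[...,2]<.07)]
    if len(Q)>10: print(n,len(Q),Q.min(0).round(3),Q.max(0).round(3))
```

```text
wrist 2059 [0.595 0.255 0.05 ] [0.724 0.403 0.065]
top 378 [0.599 0.262 0.05 ] [0.726 0.403 0.067]
scene 644 [0.597 0.26  0.05 ] [0.723 0.405 0.067]
```

Emit:
jog_arm(
  steps=[0.05,0,0.01,0,0.14,0.05,-0.002,0.02,0,0.28,0.05,-0.005,0.04,0,0.42,0.05,-0.01,0.06,0,0.56,0.05,-0.015,0.08,0,0.7,0.05,-0.02,0.1,0,0.84,0.05,-0.025,0.12,0,0.98,0.045,-0.03,0.14,0,1.12,0.045,-0.03,0.155,0.02,1.26,0.045,-0.03,0.1625,0.05,1.4],
)

```text
clock: 15.35
position: [0.6067, 0.2695, 0.1826]
ee_rot: [0.6, 0.8, 0.001, 0.0]
ft_force: [-0.2, 0.1, -0.5]
grip_width: 0.528
```

```bash
python3 go.py rec -.03 .1625 .05 1.4 .606 .267 .011 -.148
```

```text
clock 15.35 pos [0.6067 0.2695 0.1826] phi 0.2832 z [ 0.002  0.002 -1.   ] j [-0.78  0.45  0.4   1.42 -0.18  1.31 -0.08] F [-0.2  0.1 -0.5] w 45.1
cmd [0.6063 0.2671 0.182 ] 0.287
shift [-0.     -0.0003  0.171 ] twist 0.435
```

Emit:
jog_arm(
  steps=[0.045,0,0,0.03,0.14,0.045,0,0,0.06,0.28,0.045,0,0,0.09,0.42,0.045,0,0,0.11,0.435,0.045,0,0,0.125,0.435,0.045,0,0,0.135,0.435,0.045,0,0,0.135,0.435,0.045,0,0,0.135,0.435,0.045,0,0,0.135,0.435,0.045,0,0,0.135,0.435],
)

```text
clock: 16.35
position: [0.6068, 0.2673, 0.0482]
ee_rot: [0.757, 0.653, 0.001, 0.0]
ft_force: [-0.7, 0.1, 0.5]
grip_width: 0.528
```

```bash
python3 go.py rec 0 0 .135 .435 .606 .267 .011 -.148;  python3 - <<'E'
from h import *
p,r=tool(); im,d,c=snap('wrist','w9'); P=cloud(c,d); L=r.inv().apply((P-p).reshape(-1,3)).reshape(P.shape)
h=cv2.cvtColor(im,cv2.COLOR_RGB2HSV)
m=((h[...,0]<16)&(h[...,1]>150)&(h[...,2]>70)).astype(np.uint8)
k,l,st,ce=cv2.connectedComponentsWithStats(m)
for i in range(1,k):
    if st[i,4]>60: print(st[i],ce[i].round(1),plane(c,*ce[i],.041).round(4))
E
```

```text
clock 16.35 pos [0.6068 0.2673 0.0482] phi -0.148 z [ 0.001  0.001 -1.   ] j [-0.81  0.58  0.44  1.55 -0.27  1.07 -0.45] F [-0.7  0.1  0.5] w 45.1
cmd [0.6063 0.2671 0.047 ] -0.148
shift [-0.0001 -0.0003  0.036 ] twist 0.0
[ 233   62   49   53 1958] [257.3  88.3] [0.6189 0.3504 0.041 ]
[ 235  141   45   46 1599] [257.  163.1] [0.6124 0.3085 0.041 ]
[ 236  210   42   40 1280] [256.3 229.9] [0.6055 0.2656 0.041 ]
```

View pics/w9.png

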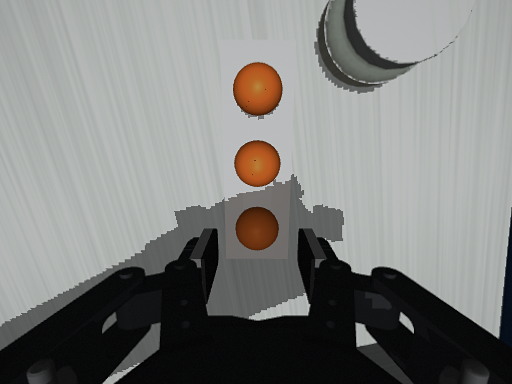

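Emit:
jog_arm(
  steps=[0.045,0,0,0.015,0,0.045,0,0,0.03,0,0.045,0,0,0.036,0,0.045,0,0,0.036,0,0.02,0,0,0.036,0,0.0,0,0,0.036,0,0.0,0,0,0.036,0,0.0,0,0,0.036,0,0.0,0,0,0.036,0,0.0,0,0,0.036,0],
  grip_force=40,
)

```text
clock: 17.4
position: [0.6061, 0.2664, 0.0102]
ee_rot: [0.758, 0.653, -0.001, 0.0]
ft_force: [6.4, -0.6, -11.5]
grip_width: 0.494
```

```bash
python3 go.py rec 0 0 .036 0 .5985 .0600 .16 -.148
```

```text
clock 17.4 pos [0.6061 0.2664 0.0102] phi -0.1485 z [-0.    -0.001 -1.   ] j [-0.79  0.62  0.43  1.57 -0.29  1.01 -0.43] F [  6.4  -0.6 -11.5] w 42.2
cmd [0.6063 0.2671 0.011 ] -0.148
shift [-0.206   0.0229 -0.149 ] twist 0.0
```

Emit:
jog_arm(
  steps=[0.05,0,0,0,0,0.05,0,0,0,0,0.05,0,0,-0.01,0,0.05,0,0,-0.01,0,0.05,0,0,-0.01,0,0.03,0,0,-0.01,0,0.0,0,0,-0.01,0,0.0,0,0,-0.01,0,0.0,0,0,-0.01,0,0.0,0,0,-0.01,0],
  grip_force=40,
)

```text
clock: 18.4
position: [0.6062, 0.2672, 0.0212]
ee_rot: [0.757, 0.653, -0.0, -0.0]
ft_force: [-0.7, 0.1, 1.3]
grip_width: 0.296
```

```bash
python3 go.py rec 0 0 -.01 0 .5985 .0600 .16 -.148;  python3 - <<'E'
from h import *
snap('wrist','w10')
E
```

```text
clock 18.4 pos [0.6062 0.2672 0.0212] phi -0.148 z [-0.  0. -1.] j [-0.8   0.61  0.43  1.57 -0.28  1.03 -0.44] F [-0.7  0.1  1.3] w 25.3
cmd [0.6063 0.2671 0.021 ] -0.148
shift [-0.206   0.0229 -0.139 ] twist 0.0
```

View pics/w10.png

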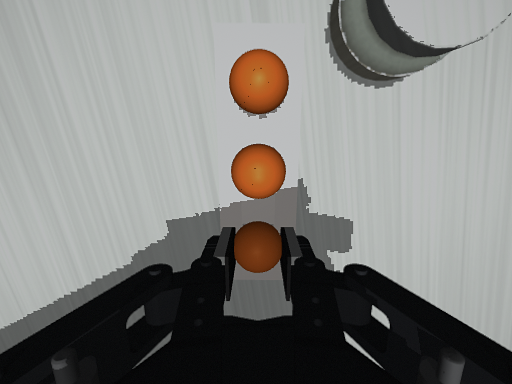

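Emit:
jog_arm(
  steps=[0.0,0,0,0,0,0.0,0,0,0,0,0.0,0,0,-0.005,0,0.0,0,0,-0.015,0,0.0,0,0,-0.03,0,0.0,0,0,-0.05,0,0.0,0,0,-0.06,0,0.0,0,0,-0.06,0,0.0,0,0,-0.06,0,0.0,0,0,-0.06,0],
)

```text
clock: 19.45
position: [0.6057, 0.267, 0.0803]
ee_rot: [0.757, 0.653, -0.001, -0.0]
ft_force: [-0.0, -0.4, -0.8]
grip_width: 0.298
```

```bash
python3 go.py rec 0 0 -.06 0 .5985 .0600 .16 -.148;  python3 - <<'E'
from h import *
im,d,c=snap('wrist','w11'); P=cloud(c,d); p,r=tool()
L=r.inv().apply((P-p).reshape(-1,3)).reshape(P.shape)
print((L[236:262:3,258]*1000).round(0)); print((L[225:262:4,232]*1000).round(0))
E
```

```text
clock 19.45 pos [0.6057 0.267  0.0803] phi -0.1479 z [-0.001 -0.    -1.   ] j [-0.81  0.54  0.45  1.53 -0.25  1.13 -0.46] F [-0.  -0.4 -0.8] w 25.5
cmd [0.6063 0.2671 0.081 ] -0.148
shift [-0.206   0.0229 -0.079 ] twist 0.0
[[ 10.  -0. -29.]
 [  9.  -0. -31.]
 [  8.  -0. -31.]
 [  7.  -0. -32.]
 [  4.  -0. -31.]
 [  3.  -0. -33.]
 [  2.  -0. -33.]
 [  0.  -0. -33.]
 [ -1.  -0. -33.]]
[[ -16.  -21.   50.]
 [  67.   -0. -156.]
 [  11.  -13.  -27.]
 [  11.  -13.  -32.]
 [   9.  -13.  -32.]
 [   7.  -13.  -33.]
 [   5.  -13.  -33.]
 [   3.  -13.  -34.]
 [   1.  -13.  -35.]
 [  -1.  -13.  -35.]]
```

View pics/w11.png

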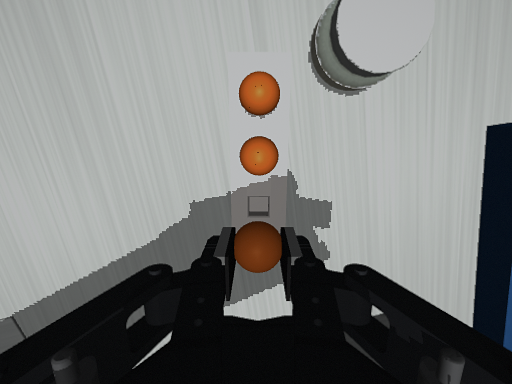

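```bash
python3 go.py .600 .058 .16 -.148  .600 .058 .055 -.148
```

```text
clock 19.5 pos [0.6057 0.267  0.0802] phi -0.148 z [-0.001 -0.001 -1.   ] j [-0.81  0.54  0.45  1.53 -0.25  1.13 -0.46] F [-0.2 -0.5 -0.6] w 25.9
cmd [0.6063 0.2671 0.081 ] -0.148
shift [-0.2077  0.0246 -0.079 ] twist 0.0
shift [-0.2077  0.0246  0.026 ] twist 0.0
```

Emit:
jog_arm(
  steps=[0.0,-0.005,0,-0.03,0,0.0,-0.03,0.003,-0.06,0,0.0,-0.06,0.007,-0.079,0,0.0,-0.09,0.01,-0.079,0,0.0,-0.12,0.014,-0.079,0,0.0,-0.15,0.018,-0.079,0,0.0,-0.18,0.022,-0.079,0,0.0,-0.2,0.0246,-0.079,0,0.0,-0.208,0.0246,-0.06,0,0.0,-0.208,0.0246,-0.035,0],
)

```text
clock: 20.5
position: [0.6005, 0.0556, 0.1164]
ee_rot: [0.758, 0.652, 0.001, 0.001]
ft_force: [-0.2, 1.3, 0.0]
grip_width: 0.293
```

Emit:
jog_arm(
  steps=[0.0,0,0,0.02,0,0.0,0,0,0.04,0,0.0,0,0,0.061,0,0.0,0,0,0.061,0,0.0,0,0,0.061,0,0.04,0,0,0.061,0,0.04,0,0,0.061,0,0.04,0,0,0.061,0,0.04,0,0,0.03,0,0.04,0,0,0.0,0],
)

```text
clock: 21.5
position: [0.5995, 0.0576, 0.1169]
ee_rot: [0.757, 0.653, -0.001, -0.0]
ft_force: [1.2, 0.1, 1.0]
grip_width: 0.47
```

```bash
python3 go.py rec -.208 .0246 -.035 0 .6125 .3085 .13 -.148 .6125 .3085 .015 -.148;  python3 - <<'E'
from h import *
im,d,c=snap('wrist','w12'); im,d,c=snap('scene','s12'); cv2.imwrite('pics/s12c.png',cv2.resize(im[170:340,140:320,::-1],None,fx=3,fy=3))
E
```

```text
clock 21.5 pos [0.5995 0.0576 0.1169] phi -0.1481 z [-0.001 -0.    -1.   ] j [-0.61  0.39  0.55  1.67 -0.22  1.14 -0.15] F [1.2 0.1 1. ] w 40.1
cmd [0.5999 0.0577 0.116 ] -0.148
shift [ 0.2499 -0.0245 -0.014 ] twist 0.0
shift [ 0.2499 -0.0245  0.101 ] twist 0.0
```

View pics/w12.png

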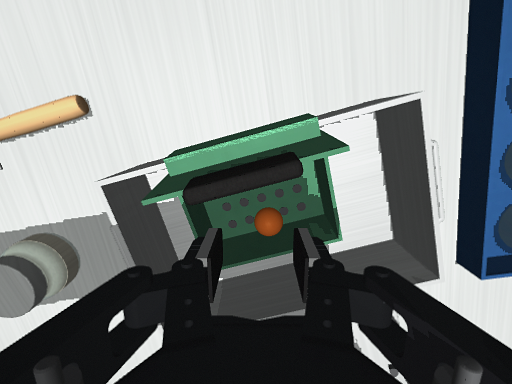

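View pics/s12c.png

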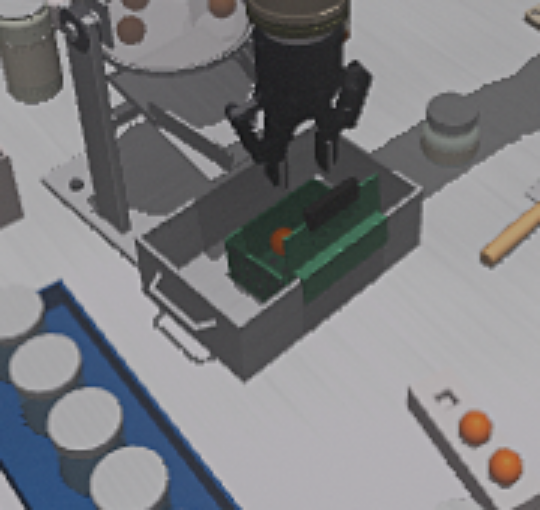

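Emit:
jog_arm(
  steps=[0.042,0,0,-0.03,0,0.042,0.02,-0.002,-0.044,0,0.042,0.06,-0.006,-0.044,0,0.042,0.1,-0.01,-0.044,0,0.042,0.14,-0.014,-0.044,0,0.042,0.18,-0.018,-0.044,0,0.042,0.22,-0.022,-0.03,0,0.042,0.25,-0.0245,0,0,0.042,0.25,-0.0245,0.04,0,0.042,0.25,-0.0245,0.06,0],
)

```text
clock: 22.6
position: [0.6103, 0.3095, 0.052]
ee_rot: [0.757, 0.654, -0.002, -0.001]
ft_force: [-0.1, -0.1, -0.1]
grip_width: 0.494
```

Emit:
jog_arm(
  steps=[0.042,0,0,0.02,0,0.042,0,0,0.035,0,0.042,0,0,0.041,0,0.042,0,0,0.041,0,0.042,0,0,0.041,0,0.02,0,0,0.041,0,0.0,0,0,0.041,0,0.0,0,0,0.041,0,0.0,0,0,0.041,0,0.0,0,0,0.041,0],
)

```text
clock: 23.6
position: [0.6131, 0.309, 0.0161]
ee_rot: [0.757, 0.653, 0.001, 0.0]
ft_force: [-0.7, -1.3, 6.1]
grip_width: 0.294
```

```bash
python3 go.py rec .25 -.0245 .101 0 .600 .058 .16 -.148
```

```text
clock 23.6 pos [0.6131 0.309  0.0161] phi -0.148 z [ 0.001  0.001 -1.   ] j [-0.83  0.66  0.42  1.5  -0.29  1.04 -0.49] F [-0.7 -1.3  6.1] w 25.1
cmd [0.6126 0.3086 0.015 ] -0.148
shift [-0.2497  0.0245 -0.145 ] twist 0.0
```

```bash
python3 go.py .582 .055 .16 -.148
```

```text
clock 23.6 pos [0.6131 0.309  0.0161] phi -0.148 z [ 0.001  0.001 -1.   ] j [-0.83  0.66  0.42  1.5  -0.29  1.04 -0.49] F [-0.7 -1.3  6.1] w 25.1
cmd [0.6126 0.3086 0.015 ] -0.148
shift [-0.2553  0.0072 -0.145 ] twist 0.0
```

Emit:
jog_arm(
  steps=[0.0,0,0,-0.005,0,0.0,0,0,-0.02,0,0.0,-0.005,0,-0.05,0,0.0,-0.02,0.002,-0.09,0,0.0,-0.05,0.008,-0.125,0,0.0,-0.08,0.014,-0.145,0,0.0,-0.11,0.02,-0.145,0,0.0,-0.14,0.026,-0.145,0,0.0,-0.17,0.032,-0.145,0,0.0,-0.2,0.037,-0.145,0],
)

```text
clock: 24.6
position: [0.6197, 0.104, 0.1614]
ee_rot: [0.758, 0.653, 0.0, 0.0]
ft_force: [0.3, -0.5, 1.2]
grip_width: 0.301
```

```bash
python3 go.py rec -.2 .037 -.145 0 .582 .056 .16 -.148 .582 .056 .055 -.148
```

```text
clock 24.6 pos [0.6197 0.104  0.1614] phi -0.1482 z [ 0.001  0.001 -1.   ] j [-0.65  0.4   0.53  1.55 -0.21  1.24 -0.23] F [ 0.3 -0.5  1.2] w 25.7
cmd [0.6197 0.1053 0.16  ] -0.148
shift [-0.0544 -0.03   -0.    ] twist 0.0
shift [-0.0544 -0.03    0.105 ] twist 0.0
```

Emit:
jog_arm(
  steps=[0.0,-0.02,-0.01,0,0,0.0,-0.04,-0.02,0,0,0.0,-0.054,-0.03,0,0,0.0,-0.054,-0.03,0,0,0.0,-0.054,-0.03,0.03,0,0.0,-0.054,-0.03,0.06,0,0.0,-0.054,-0.03,0.09,0,0.0,-0.054,-0.03,0.105,0,0.0,-0.054,-0.03,0.105,0,0.0,-0.054,-0.03,0.105,0],
)

```text
clock: 25.6
position: [0.5829, 0.0566, 0.0564]
ee_rot: [0.757, 0.653, 0.001, 0.0]
ft_force: [1.1, -0.1, -0.2]
grip_width: 0.301
```

Emit:
jog_arm(
  steps=[0.042,0,0,0,0,0.042,0,0,0,0,0.042,0,0,0,0,0.042,0,0,-0.03,0,0.042,0,0,-0.06,0,0.042,0,0,-0.1,0,0.042,0.03,-0.004,-0.105,0,0.042,0.07,-0.008,-0.105,0,0.042,0.11,-0.012,-0.105,0,0.042,0.15,-0.012,-0.105,0],
)

```text
clock: 26.6
position: [0.5921, 0.2084, 0.161]
ee_rot: [0.757, 0.653, 0.001, -0.0]
ft_force: [0.6, -0.6, 0.1]
grip_width: 0.493
```

```bash
python3 go.py rec -.054 -.03 .105 0;  python3 go.py rec .15 -.012 -.105 0 .619 .3505 .05 -.148;  python3 - <<'E'
from h import *
im,d,c=snap('wrist','w13'); im,d,c=snap('scene','s13'); cv2.imwrite('pics/s13c.png',cv2.resize(im[170:340,140:320,::-1],None,fx=3,fy=3))
E
```

```text
clock 26.6 pos [0.5921 0.2084 0.161 ] phi -0.1479 z [ 0.001  0.001 -1.   ] j [-0.79  0.4   0.49  1.55 -0.19  1.24 -0.42] F [ 0.6 -0.6  0.1] w 42.1
cmd [0.582  0.0564 0.055 ] -0.148
clock 26.6 pos [0.5921 0.2084 0.161 ] phi -0.1479 z [ 0.001  0.001 -1.   ] j [-0.79  0.4   0.49  1.55 -0.19  1.24 -0.42] F [ 0.6 -0.6  0.1] w 42.1
cmd [0.5923 0.2065 0.16  ] -0.148
shift [0.1464 0.0052 0.11  ] twist 0.0
```

View pics/s13c.png

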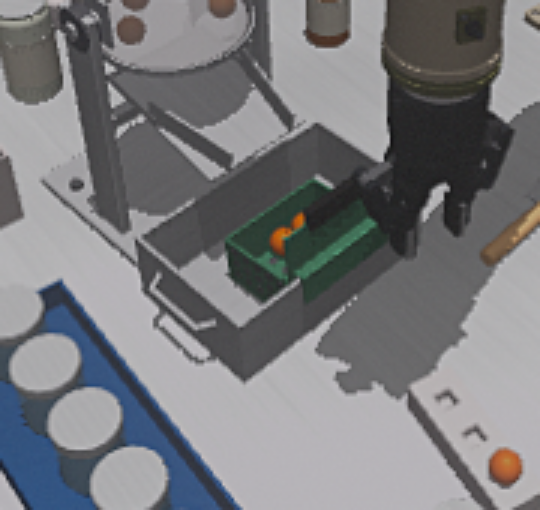

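Two balls are in the basket. Next, the third one, with a narrower opening because of the jar.

Emit:
jog_arm(
  steps=[0.037,0.03,0.001,0,0,0.037,0.07,0.002,0,0,0.037,0.11,0.004,0,0,0.037,0.146,0.005,0,0,0.037,0.146,0.005,0.03,0,0.037,0.146,0.005,0.06,0,0.037,0.146,0.005,0.08,0,0.037,0.146,0.005,0.09,0,0.037,0.146,0.005,0.09,0,0.037,0.146,0.005,0.09,0],
)

```text
clock: 27.7
position: [0.6194, 0.3503, 0.0716]
ee_rot: [0.758, 0.653, 0.001, 0.0]
ft_force: [-0.1, 0.2, 0.3]
grip_width: 0.432
```

```bash
python3 go.py rec .146 .005 .09 0 .619 .3505 .016 -.148;  python3 - <<'E'
from h import *
im,d,c=snap('wrist','w14'); h=cv2.cvtColor(im,cv2.COLOR_RGB2HSV)
m=((h[...,0]<16)&(h[...,1]>150)&(h[...,2]>70)).astype(np.uint8)
k,l,st,ce=cv2.connectedComponentsWithStats(m)
for i in range(1,k):
    if st[i,4]>60: print(st[i],ce[i].round(1),plane(c,*ce[i],.041).round(4))
E
```

```text
clock 27.7 pos [0.6194 0.3503 0.0716] phi -0.1482 z [ 0.001  0.001 -1.   ] j [-0.86  0.65  0.42  1.38 -0.27  1.17 -0.56] F [-0.1  0.2  0.3] w 36.9
cmd [0.6188 0.3502 0.07  ] -0.148
shift [0.0004 0.0002 0.054 ] twist 0.0
[239 200  36  35 978] [256.7 217.2] [0.6183 0.3486 0.041 ]
```

View pics/w14.png

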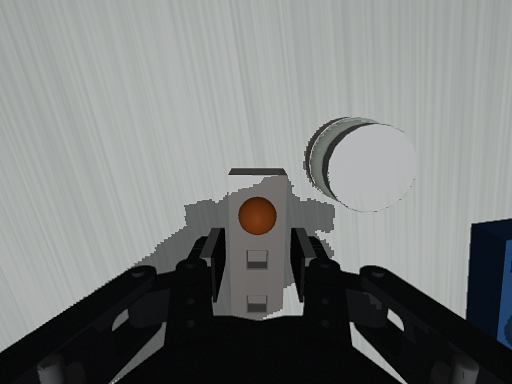

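Emit:
jog_arm(
  steps=[0.037,0,0,0.02,0,0.037,0,0,0.04,0,0.037,0,0,0.054,0,0.037,0,0,0.054,0,0.037,0,0,0.054,0,0.02,0,0,0.054,0,0.0,0,0,0.054,0,0.0,0,0,0.054,0,0.0,0,0,0.054,0,0.0,0,0,0.054,0],
)

```text
clock: 28.75
position: [0.6192, 0.3504, 0.0169]
ee_rot: [0.757, 0.653, 0.001, 0.0]
ft_force: [-0.1, -0.4, 5.5]
grip_width: 0.297
```

```bash
python3 go.py rec 0 0 .054 0 .619 .064 .16 -.148 .619 .064 .055 -.148
```

```text
clock 28.75 pos [0.6192 0.3504 0.0169] phi -0.148 z [ 0.001  0.001 -1.   ] j [-0.85  0.71  0.4   1.42 -0.29  1.08 -0.54] F [-0.1 -0.4  5.5] w 25.3
cmd [0.6188 0.3502 0.016 ] -0.148
shift [-0.283   0.0424 -0.144 ] twist 0.0
shift [-0.283   0.0424 -0.039 ] twist 0.0
```

Emit:
jog_arm(
  steps=[0.0,0,0,-0.005,0,0.0,0,0,-0.02,0,0.0,0,0,-0.05,0,0.0,-0.02,0.003,-0.09,0,0.0,-0.05,0.008,-0.125,0,0.0,-0.09,0.014,-0.144,0,0.0,-0.13,0.02,-0.144,0,0.0,-0.17,0.026,-0.144,0,0.0,-0.21,0.032,-0.144,0,0.0,-0.25,0.037,-0.144,0],
)

```text
clock: 29.75
position: [0.6182, 0.0958, 0.1613]
ee_rot: [0.757, 0.653, 0.0, -0.0]
ft_force: [1.0, -0.4, -0.8]
grip_width: 0.299
```

Emit:
jog_arm(
  steps=[0.0,-0.02,0.003,0,0,0.0,-0.033,0.0054,0,0,0.0,-0.033,0.0054,0.03,0,0.0,-0.033,0.0054,0.06,0,0.0,-0.033,0.0054,0.09,0,0.0,-0.033,0.0054,0.105,0,0.0,-0.033,0.0054,0.105,0,0.04,-0.033,0.0054,0.105,0,0.04,-0.033,0.0054,0.105,0,0.04,-0.033,0.0054,0.105,0],
)

```text
clock: 30.75
position: [0.6198, 0.0642, 0.0567]
ee_rot: [0.757, 0.653, 0.001, 0.0]
ft_force: [-0.4, 0.2, -0.3]
grip_width: 0.467
```

Emit:
jog_arm(
  steps=[0.04,0,0,-0.03,0,0.04,0,0,-0.06,0,0.04,0,0,-0.09,0,0.04,0,0,-0.13,0,0.04,0,0,-0.18,0,0.04,0,0,-0.23,0,0.04,0,0,-0.28,0,0.04,0,0,-0.3,0,0.04,0,0,-0.3,0,0.04,0,0,-0.3,0],
)

```text
clock: 31.75
position: [0.6189, 0.0639, 0.3555]
ee_rot: [0.758, 0.653, 0.0, 0.0]
ft_force: [-0.2, 0.5, -0.5]
grip_width: 0.472
```

```bash
python3 go.py rec -.25 .037 -.144 0; python3 go.py rec -.033 .0054 .105 0; python3 go.py rec 0 0 -.3 0;  python3 - <<'E'
from h import *
im,d,c=snap('wrist','w15'); im,d,c=snap('scene','s15'); cv2.imwrite('pics/s15c.png',cv2.resize(im[110:300,140:320,::-1],None,fx=3,fy=3))
E
```

```text
clock 31.75 pos [0.6189 0.0639 0.3555] phi -0.1482 z [ 0.001  0.    -1.   ] j [-0.6   0.32  0.58  1.25 -0.17  1.62 -0.2 ] F [-0.2  0.5 -0.5] w 40.3
cmd [0.6185 0.0974 0.16  ] -0.148
clock 31.75 pos [0.6189 0.0639 0.3555] phi -0.1482 z [ 0.001  0.    -1.   ] j [-0.6   0.32  0.58  1.25 -0.17  1.62 -0.2 ] F [-0.2  0.5 -0.5] w 40.3
cmd [0.619 0.064 0.055] -0.148
clock 31.75 pos [0.6189 0.0639 0.3555] phi -0.1482 z [ 0.001  0.    -1.   ] j [-0.6   0.32  0.58  1.25 -0.17  1.62 -0.2 ] F [-0.2  0.5 -0.5] w 40.3
cmd [0.619 0.064 0.355] -0.148
```

View pics/w15.png

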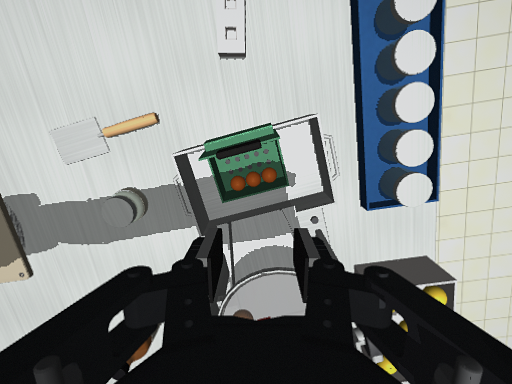

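View pics/s15c.png

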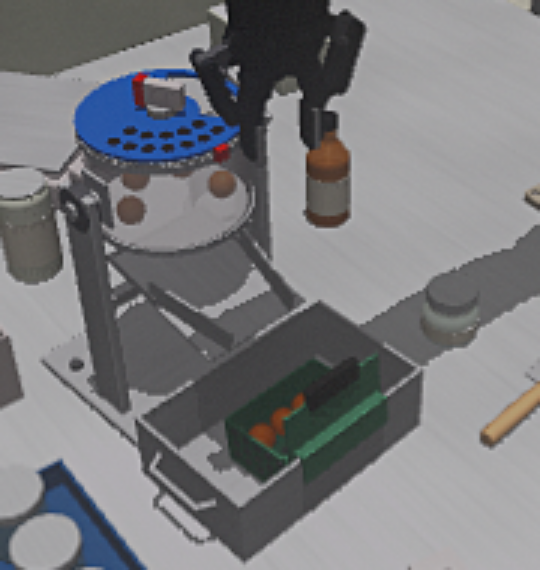

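```bash
python3 go.py .6215 -.127 .40 .53
```

```text
clock 31.85 pos [0.6185 0.0641 0.3541] phi -0.148 z [-0.002 -0.    -1.   ] j [-0.6   0.32  0.58  1.25 -0.17  1.62 -0.2 ] F [-0.8  0.9 -0.1] w 40.2
cmd [0.619 0.064 0.355] -0.148
shift [-0.1885  0.0307 -0.045 ] twist -0.678
```

Emit:
jog_arm(
  steps=[0.04,0,0,-0.03,-0.1,0.04,-0.03,0.005,-0.045,-0.2,0.04,-0.06,0.01,-0.045,-0.32,0.04,-0.09,0.015,-0.045,-0.44,0.04,-0.12,0.02,-0.045,-0.56,0.04,-0.15,0.025,-0.045,-0.68,0.04,-0.18,0.03,-0.045,-0.68,0.04,-0.188,0.031,-0.045,-0.68,0.04,-0.188,0.031,-0.045,-0.68,0.04,-0.188,0.031,-0.045,-0.68],
)

```text
clock: 32.85
position: [0.622, -0.1251, 0.3995]
ee_rot: [0.496, 0.868, 0.0, -0.001]
ft_force: [-0.1, 0.7, 0.5]
grip_width: 0.47
```

```bash
python3 go.py rec -.188 .031 -.045 -.68
cat > knob.py <<'E'
from h import *
import sys
im,d,c=snap('wrist',sys.argv[1]); P=cloud(c,d); h=cv2.cvtColor(im,cv2.COLOR_RGB2HSV)
z=P[...,2]; near=(abs(P[...,0]-.62)<.05)&(abs(P[...,1]+.127)<.05)
Q=P[near&(z>.34)&(z<.36)]; print('knob top',len(Q))
if len(Q)>10:
    print(np.median(Q,0),cv2.minAreaRect((Q[:,:2]*1000).astype(np.float32)))
    red=near&(z>.33)&(z<.36)&((h[...,0]<8)|(h[...,0]>172))&(h[...,1]>130); rc=P[red].mean(0); print('red',red.sum(),rc)
# cap plane & centre from blue
b=(h[...,0]>100)&(h[...,0]<125)&(h[...,1]>120)&(z>.29)&(z<.34)
B=P[b]; A=np.c_[B[:,:2],np.ones(len(B))]; s=np.linalg.lstsq(A,B[:,2],rcond=None)[0]; print('cap plane slopes',s, 'n',len(B), 'median z',np.median(B[:,2]))
E
python3 knob.py w16
```

```text
clock 32.85 pos [ 0.622  -0.1251  0.3995] phi 0.5331 z [-0.001  0.001 -1.   ] j [-0.25  0.36  0.56  1.1  -0.19  1.73  0.79] F [-0.1  0.7  0.5] w 40.1
cmd [ 0.6219 -0.1265  0.4   ] 0.532
knob top 932
[ 0.6176064  -0.12682951  0.34887896] ((618.1258544921875, -127.99808502197266), (13.32270336151123, 46.89051818847656), 32.75370407104492)
red 184 [ 0.6283145  -0.14312544  0.34926899]
cap plane slopes [2.96181260e-04 2.05954322e-03 3.17130159e-01] n 14228 median z 0.317075951600591
```

View pics/w16.png

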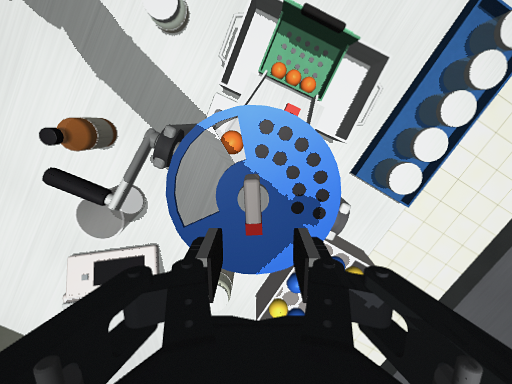

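```bash
python3 go.py .6181 -.128 .33 .572 .6181 -.128 .305 .572
```

```text
clock 32.9 pos [ 0.6222 -0.1247  0.3997] phi 0.534 z [-0.001  0.001 -1.   ] j [-0.25  0.36  0.56  1.1  -0.19  1.73  0.79] F [ 0.6 -0.1 -0.4] w 39.8
cmd [ 0.6219 -0.1265  0.4   ] 0.532
shift [ 0.0007 -0.004   0.07  ] twist -0.04
shift [ 0.0007 -0.004   0.095 ] twist -0.04
```

Emit:
jog_arm(
  steps=[0.04,0.001,-0.004,0.02,-0.04,0.04,0.001,-0.004,0.045,-0.04,0.04,0.001,-0.004,0.065,-0.04,0.04,0.001,-0.004,0.08,-0.04,0.04,0.001,-0.004,0.09,-0.04,0.04,0.001,-0.004,0.095,-0.04,0.04,0.001,-0.004,0.095,-0.04,0.02,0.001,-0.004,0.095,-0.04,0.0,0.001,-0.004,0.095,-0.04,0.0,0.001,-0.004,0.095,-0.04],
  grip_force=40,
)

```text
clock: 33.9
position: [0.6185, -0.1274, 0.3062]
ee_rot: [0.479, 0.878, 0.001, 0.001]
ft_force: [1.5, 2.1, 4.3]
grip_width: 0.3
```

Emit:
jog_arm(
  steps=[0.0,0,0,0,0,0.0,0,0,0,0,0.0,0,0,0,0.05,0.0,0,0,0,0.15,0.0,0,0,0,0.25,0.0,0,0,0,0.35,0.0,0,0,0,0.45,0.0,0,0,0,0.55,0.0,0,0,0,0.65,0.0,0,0,0,0.75],
)

```text
clock: 34.9
position: [0.6186, -0.1273, 0.3061]
ee_rot: [0.768, 0.64, 0.001, 0.001]
ft_force: [2.3, 1.3, 4.7]
grip_width: 0.293
```

```bash
python3 go.py rec .001 -.004 .095 -.04; python3 go.py rec 0 0 0 .75
python3 - <<'E'
from h import *
im,d,c=snap('wrist','w17'); im,d,c=snap('scene','s17'); cv2.imwrite('pics/s17c.png',cv2.resize(im[90:300,120:320,::-1],None,fx=3,fy=2.8))
E
```

```text
clock 34.9 pos [ 0.6186 -0.1273  0.3061] phi -0.1814 z [ 0.002  0.    -1.   ] j [-0.35  0.36  0.66  1.33 -0.22  1.53  0.11] F [2.3 1.3 4.7] w 25.0
cmd [ 0.6179 -0.1277  0.305 ] 0.572
clock 34.9 pos [ 0.6186 -0.1273  0.3061] phi -0.1814 z [ 0.002  0.    -1.   ] j [-0.35  0.36  0.66  1.33 -0.22  1.53  0.11] F [2.3 1.3 4.7] w 25.0
cmd [ 0.6179 -0.1277  0.305 ] -0.178
```

View pics/w17.png

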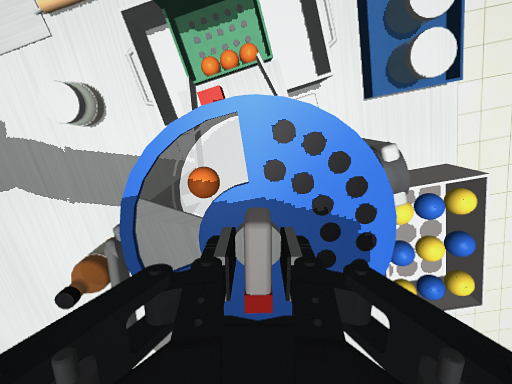

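Emit:
jog_arm(
  steps=[0.0,0,0,0,0.1,0.0,0,0,0,0.2,0.0,0,0,0,0.3,0.0,0,0,0,0.4,0.0,0,0,0,0.5,0.0,0,0,0,0.6,0.0,0,0,0,0.7,0.0,0,0,0,0.755,0.0,0,0,0,0.755,0.0,0,0,0,0.755],
)

```text
clock: 36.0
position: [0.6187, -0.1274, 0.3061]
ee_rot: [0.95, 0.314, 0.001, 0.0]
ft_force: [1.6, 3.0, 6.6]
grip_width: 0.294
```

Emit:
jog_arm(
  steps=[0.035,0,0,0,0,0.04,0,0,0,0,0.04,0,0,0,0,0.04,0,0,-0.03,0,0.04,0,0,-0.06,0,0.04,0,0,-0.09,0,0.04,0,0,-0.1,0,0.04,0,0,-0.1,0,0.04,0,0,-0.1,0,0.04,0,0,-0.1,0],
)

```text
clock: 37.0
position: [0.6176, -0.1274, 0.4036]
ee_rot: [0.95, 0.314, -0.001, -0.001]
ft_force: [0.1, -0.6, -0.1]
grip_width: 0.468
```

```bash
python3 go.py rec 0 0 0 .755; python3 go.py rec 0 0 -.1 0; python3 knob.py w18
```

```text
clock 37.0 pos [ 0.6176 -0.1274  0.4036] phi -0.933 z [-0.002  0.001 -1.   ] j [-0.39  0.4   0.8   1.11 -0.29  1.74 -0.61] F [ 0.1 -0.6 -0.1] w 40.0
cmd [ 0.6179 -0.1277  0.305 ] -0.933
clock 37.0 pos [ 0.6176 -0.1274  0.4036] phi -0.933 z [-0.002  0.001 -1.   ] j [-0.39  0.4   0.8   1.11 -0.29  1.74 -0.61] F [ 0.1 -0.6 -0.1] w 40.0
cmd [ 0.6179 -0.1277  0.405 ] -0.933
knob top 904
[ 0.61901085 -0.12719789  0.34896617] ((618.2723388671875, -127.88934326171875), (47.03763198852539, 12.546422004699707), 36.38575744628906)
red 181 [ 0.60338297 -0.13890889  0.34947394]
cap plane slopes [-7.69930553e-05  1.09936460e-03  3.17341941e-01] n 14044 median z 0.3171559870669134
```

View pics/w18.png

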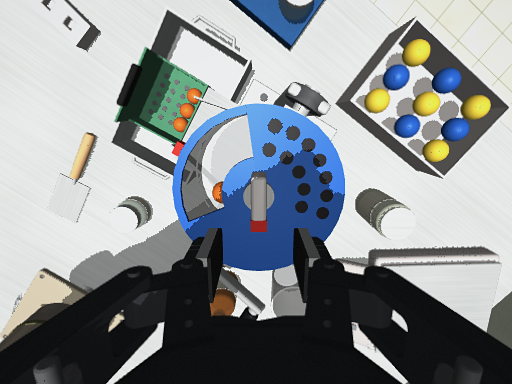

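```bash
python3 go.py .469 -.213 .37 1.687
```

```text
clock 37.05 pos [ 0.6176 -0.1275  0.4038] phi -0.933 z [-0.002  0.    -1.   ] j [-0.39  0.4   0.8   1.11 -0.29  1.74 -0.61] F [ 0.5  1.3 -0.6] w 39.9
cmd [ 0.6179 -0.1277  0.405 ] -0.933
shift [-0.1705 -0.0201  0.035 ] twist 0.522
```

Emit:
jog_arm(
  steps=[0.04,0,0,0,-0.14,0.04,-0.01,0,0,-0.28,0.04,-0.03,-0.003,0,-0.42,0.04,-0.05,-0.006,0,-0.56,0.04,-0.07,-0.008,0,-0.7,0.04,-0.09,-0.01,0,-0.84,0.04,-0.11,-0.013,0,-0.98,0.04,-0.13,-0.015,0,-1.12,0.04,-0.15,-0.018,0,-1.26,0.04,-0.17,-0.02,0,-1.4],
)

```text
clock: 38.05
position: [0.4685, -0.2129, 0.4044]
ee_rot: [0.522, 0.853, -0.0, -0.001]
ft_force: [-0.3, -0.2, -0.2]
grip_width: 0.467
```

Emit:
jog_arm(
  steps=[0.04,0,0,0,-0.14,0.04,0,0,0,-0.28,0.04,0,0,0,-0.42,0.04,0,0,0,-0.56,0.04,0,0,0,-0.7,0.04,0,0,0,-0.84,0.04,0,0,0.01,-0.98,0.04,0,0,0.02,-1.12,0.04,0,0,0.035,-1.22,0.04,0,0,0.035,-1.22],
)

```text
clock: 39.05
position: [0.4686, -0.2123, 0.368]
ee_rot: [-0.059, 0.998, 0.001, -0.002]
ft_force: [-0.2, -0.5, 0.3]
grip_width: 0.471
```

```bash
python3 go.py rec -.17 -.02 0 -1.4; python3 go.py rec 0 0 .035 -1.22 .469 -.213 .37 1.687;  cat > crank.py <<'E'
from h import *
import sys
im,d,c=snap('wrist',sys.argv[1]); P=cloud(c,d); h=cv2.cvtColor(im,cv2.COLOR_RGB2HSV); z=P[...,2]; v,u=np.mgrid[0:384,0:512]
m=(z>.27)&(z<.36)&(h[...,2]<70)&(P[...,0]<.56)&(v<225)
Q=P[m]; print(len(Q)); print(np.median(Q,0),cv2.minAreaRect((Q[:,:2]*1000).astype(np.float32)),Q[:,2].max())
E
python3 crank.py w19
```

```text
clock 39.05 pos [ 0.4686 -0.2123  0.368 ] phi 1.6889 z [-0.003  0.001 -1.   ] j [-0.27  0.03  0.64  1.51 -0.02  1.61  2.05] F [-0.2 -0.5  0.3] w 40.2
cmd [ 0.4695 -0.2128  0.405 ] 0.467
clock 39.05 pos [ 0.4686 -0.2123  0.368 ] phi 1.6889 z [-0.003  0.001 -1.   ] j [-0.27  0.03  0.64  1.51 -0.02  1.61  2.05] F [-0.2 -0.5  0.3] w 40.2
cmd [ 0.4695 -0.2128  0.37  ] 1.687
shift [ 0.0005 -0.0001 -0.    ] twist 0.0
1220
[ 0.46187596 -0.21348534  0.30111895] ((463.7256164550781, -212.9183807373047), (55.7334098815918, 17.220027923583984), 6.167396545410156) 0.30396934243899487
```

View pics/w19.png

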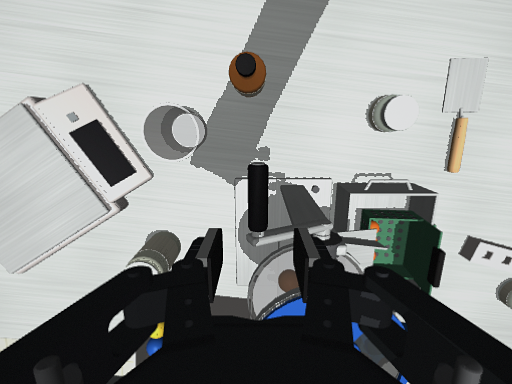

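```bash
python3 go.py .466 -.2130 .31 1.687 .466 -.2130 .254 1.687
python3 - <<'E'
import numpy as np
a0=np.arctan2(34,67)
for t in np.arange(0,2.25,.1):
    a=a0+t; print(round(t,2),'y',round(-.075*np.cos(a)+.067,4),'z',round(-(.075*np.sin(a)-.034),4))
E
```

```text
clock 39.1 pos [ 0.4689 -0.2125  0.3692] phi 1.685 z [-0.002  0.001 -1.   ] j [-0.27  0.03  0.64  1.5  -0.02  1.61  2.05] F [0.2 0.2 0.6] w 39.7
cmd [ 0.4695 -0.2128  0.37  ] 1.687
shift [0.0035 0.0002 0.06  ] twist 0.0
shift [0.0035 0.0002 0.116 ] twist 0.0
0.0 y 0.0001 z 0.0001
0.1 y 0.0038 z -0.0064
0.2 y 0.0082 z -0.0126
0.3 y 0.0131 z -0.0182
0.4 y 0.0186 z -0.0233
0.5 y 0.0246 z -0.0278
0.6 y 0.031 z -0.0318
0.7 y 0.0377 z -0.035
0.8 y 0.0448 z -0.0376
0.9 y 0.052 z -0.0395
1.0 y 0.0594 z -0.0406
1.1 y 0.0669 z -0.041
1.2 y 0.0744 z -0.0406
1.3 y 0.0818 z -0.0395
1.4 y 0.0891 z -0.0377
1.5 y 0.0961 z -0.0351
1.6 y 0.1029 z -0.0319
1.7 y 0.1093 z -0.028
1.8 y 0.1152 z -0.0234
1.9 y 0.1207 z -0.0183
2.0 y 0.1257 z -0.0127
2.1 y 0.1301 z -0.0066
2.2 y 0.1338 z -0.0001
```

Emit:
jog_arm(
  steps=[0.04,0.003,0,0.03,0,0.04,0.003,0,0.06,0,0.04,0.003,0,0.09,0,0.04,0.003,0,0.11,0,0.04,0.003,0,0.116,0,0.04,0.003,0,0.116,0,0.02,0.003,0,0.116,0,0.0,0.003,0,0.116,0,0.0,0.003,0,0.116,0,0.0,0.003,0,0.116,0],
  grip_force=50,
)

```text
clock: 40.1
position: [0.467, -0.2124, 0.2557]
ee_rot: [-0.058, 0.998, 0.001, 0.001]
ft_force: [-3.4, 3.7, 5.6]
grip_width: 0.192
```

```bash
python3 go.py rec 0.003 0 .116 0;  python3 - <<'E'
from h import *
im,d,c=snap('wrist','w20'); im,d,c=snap('scene','s20'); cv2.imwrite('pics/s20c.png',cv2.resize(im[90:300,120:320,::-1],None,fx=3,fy=2.8))
E
```

```text
clock 40.1 pos [ 0.467  -0.2124  0.2557] phi 1.6873 z [ 0.002  0.001 -1.   ] j [-0.27  0.05  0.64  1.72 -0.03  1.38  2.06] F [-3.4  3.7  5.6] w 16.4
cmd [ 0.4665 -0.2132  0.254 ] 1.687
```

View pics/s20c.png

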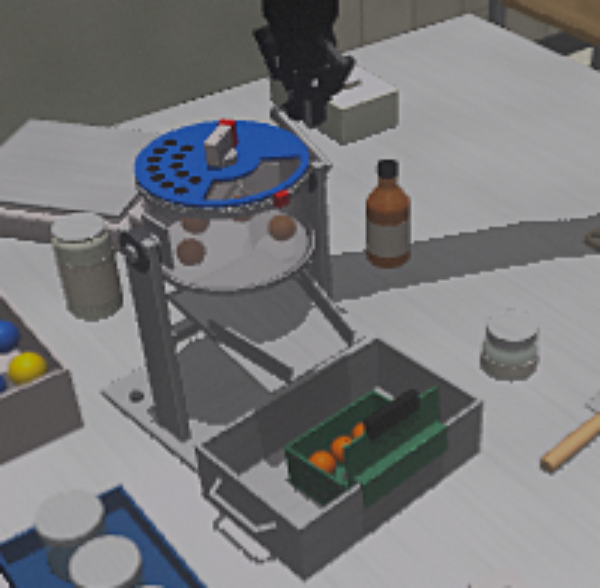

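View pics/w20.png

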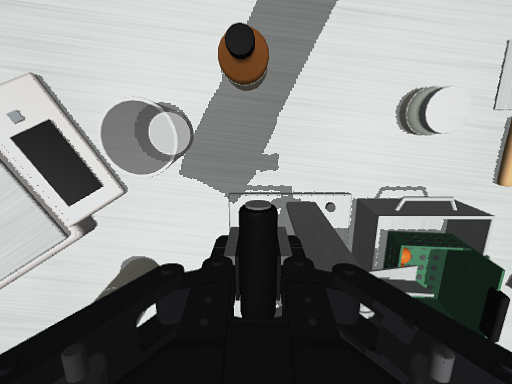

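Emit:
jog_arm(
  steps=[0.0,0,0.004,-0.006,0,0.0,0,0.008,-0.0125,0,0.0,0,0.013,-0.018,0,0.0,0,0.0186,-0.0233,0,0.0,0,0.0246,-0.028,0,0.0,0,0.031,-0.032,0,0.0,0,0.0377,-0.035,0,0.0,0,0.0448,-0.0376,0,0.0,0,0.052,-0.0395,0,0.0,0,0.0594,-0.0406,0],
)

```text
clock: 41.2
position: [0.4614, -0.161, 0.3003]
ee_rot: [-0.054, 0.999, -0.004, 0.005]
ft_force: [-3.1, -20.7, 30.6]
grip_width: 0.194
```

```bash
python3 go.py rec 0 .0594 -.0406 0;  python3 - <<'E'
from h import *
im,d,c=snap('scene','s21'); cv2.imwrite('pics/s21c.png',cv2.resize(im[90:300,120:320,::-1],None,fx=3,fy=2.8))
E
```

```text
clock 41.2 pos [ 0.4614 -0.161   0.3003] phi 1.6793 z [ 0.01  -0.008 -1.   ] j [-0.34 -0.05  0.56  1.71  0.03  1.46  1.9 ] F [ -3.1 -20.7  30.6] w 16.5
cmd [ 0.4596 -0.1542  0.2946] 1.687
```

View pics/s21c.png

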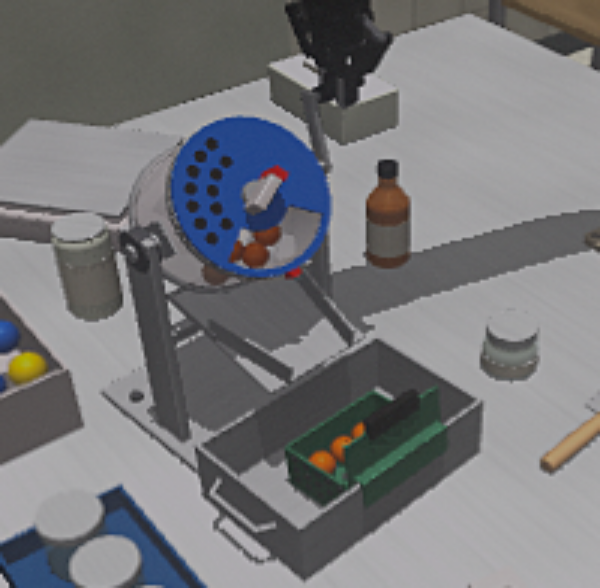

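Emit:
jog_arm(
  steps=[0.0,0,0,0,0,0.0,0,0,0,0,0.0,0,0,0,0,0.0,0,0,0,0,0.0,0,0,0,0,0.0,0,0,0,0,0.0,0,0,0,0,0.0,0,0,0,0,0.0,0,0,0,0,0.0,0,0,0,0],
)

```text
clock: 42.25
position: [0.4612, -0.1597, 0.3006]
ee_rot: [-0.055, 0.998, -0.003, 0.005]
ft_force: [-5.7, -15.8, 28.3]
grip_width: 0.194
```

```bash
cat > tilt.py <<'E'
from h import *
def tilt(fn=None):
    im,d,c=snap('scene',fn); P=cloud(c,d); h=cv2.cvtColor(im,cv2.COLOR_RGB2HSV)
    m=(h[...,0]>100)&(h[...,0]<125)&(h[...,1]>120)&(d>0)&(abs(P[...,0]-.61)<.13)&(abs(P[...,1]+.1)<.17)&(P[...,2]>.12)
    Q=P[m]
    for _ in range(3):
        ctr=Q.mean(0); n=np.linalg.svd(Q-ctr,full_matrices=False)[2][2]; r=(Q-ctr)@n
        Q=Q[abs(r)<.006]
    n*=np.sign(n[2]) if abs(n[2])>.2 else np.sign(n[1])
    ey=np.array([-.1163,.9932,0]); t=np.arctan2(n@ey,n[2]); print('tilt',t,len(Q),'n',n.round(3)); return t
if __name__=='__main__':
    tilt()
    im,d,c=snap('wrist','w22'); P=cloud(c,d); p,r=tool(); L=r.inv().apply((P-p).reshape(-1,3)).reshape(P.shape)
    print(p,(L[180:260:6,258]*1000).round(0).tolist()); print(P[180:260:12,258].round(3).tolist())
E
python3 tilt.py
```

```text
tilt 0.9129732833305427 1623 n [-0.091  0.786  0.611]
[ 0.46124969 -0.15970564  0.30057256] [[-33.0, 1.0, 302.0], [-40.0, 1.0, 289.0], [-51.0, 1.0, 291.0], [31.0, -0.0, -31.0], [31.0, -0.0, -39.0], [29.0, -0.0, -41.0], [26.0, -0.0, -42.0], [23.0, -0.0, -41.0], [20.0, -0.0, -41.0], [17.0, -0.0, -40.0], [14.0, -0.0, -41.0], [11.0, -0.0, -41.0], [9.0, -0.0, -43.0], [6.0, -0.0, -43.0]]
[[0.497, -0.157, -0.001], [0.515, -0.155, 0.01], [0.43, -0.163, 0.339], [0.435, -0.163, 0.342], [0.441, -0.162, 0.341], [0.447, -0.161, 0.342], [0.452, -0.161, 0.343]]
```

View pics/w22.png

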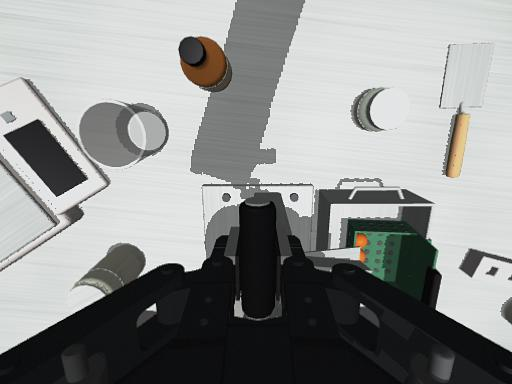

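Emit:
jog_arm(
  steps=[0.024,0,0,0,0,0.024,0,0,0,0,0.024,0,0,0,0,0.024,0,0.0075,0,0,0.024,0,0.015,0,0,0.024,0,0.0224,0.001,0,0.024,0,0.0297,0.003,0,0.024,0,0.0367,0.0055,0,0.024,0,0.0435,0.0087,0,0.024,0,0.0435,0.0087,0],
  grip_force=20,
)

```text
clock: 43.35
position: [0.4549, -0.1112, 0.287]
ee_rot: [-0.058, 0.998, -0.0, 0.001]
ft_force: [0.8, -1.7, 1.3]
grip_width: 0.281
```

```bash
python3 go.py rec 0 .0435 .0087 0; python3 tilt.py
```

```text
clock 43.35 pos [ 0.4549 -0.1112  0.287 ] phi 1.6868 z [ 0.002 -0.001 -1.   ] j [-0.38 -0.08  0.5   1.77  0.04  1.45  1.8 ] F [ 0.8 -1.7  1.3] w 24.0
cmd [ 0.4545 -0.111   0.2859] 1.687
tilt 1.5395890193001893 1069 n [-0.115  0.993  0.031]
[ 0.45478941 -0.11112657  0.28668872] [[-29.0, 1.0, 286.0], [-40.0, 1.0, 287.0], [-47.0, 1.0, 275.0], [-58.0, 0.0, 275.0], [30.0, -0.0, -38.0], [30.0, -0.0, -46.0], [28.0, -0.0, -47.0], [26.0, -0.0, -49.0], [23.0, -0.0, -50.0], [20.0, -0.0, -49.0], [18.0, -0.0, -49.0], [14.0, -0.0, -48.0], [12.0, -0.0, -49.0], [9.0, -0.0, -48.0]]
[[0.484, -0.107, 0.001], [0.502, -0.105, 0.012], [0.425, -0.115, 0.325], [0.427, -0.115, 0.334], [0.432, -0.114, 0.336], [0.437, -0.113, 0.336], [0.443, -0.113, 0.336]]
```

Run:
```python
from h import *
im,d,c=snap('scene','s23'); cv2.imwrite('pics/s23c.png',cv2.resize(im[90:300,120:320,::-1],None,fx=3,fy=2.8))
```

```text
(no output)
```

View pics/s23c.png

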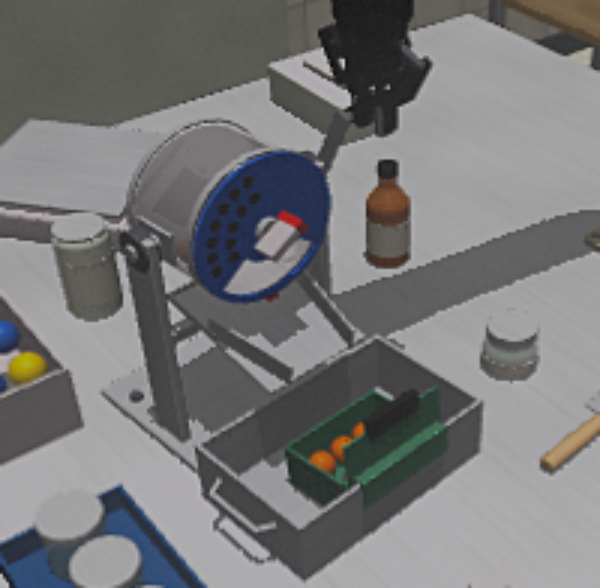

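Emit:
jog_arm(
  steps=[0.024,0,0.004,0.002,0,0.024,0,0.008,0.004,0,0.024,0,0.012,0.007,0,0.024,0,0.0155,0.01,0,0.024,0,0.019,0.0136,0,0.024,0,0.022,0.0165,0,0.024,0,0.025,0.0195,0,0.024,0,0.028,0.023,0,0.024,0,0.03,0.026,0,0.024,0,0.032,0.029,0],
)

```text
clock: 44.5
position: [0.4511, -0.0804, 0.2576]
ee_rot: [-0.057, 0.998, -0.001, 0.0]
ft_force: [-0.1, -6.5, 5.7]
grip_width: 0.284
```

```bash
python3 go.py rec 0 .032 .029 0
python3 - <<'E'
from h import *
im,d,c=snap('scene','s24'); cv2.imwrite('pics/s24c.png',cv2.resize(im[90:300,120:320,::-1],None,fx=3,fy=2.8)); snap('wrist','w24')
E
```

```text
clock 44.5 pos [ 0.4511 -0.0804  0.2576] phi 1.6855 z [ 0.001 -0.001 -1.   ] j [-0.41 -0.09  0.46  1.84  0.04  1.39  1.73] F [-0.1 -6.5  5.7] w 24.2
cmd [ 0.4508 -0.0792  0.2569] 1.687
```

View pics/s24c.png

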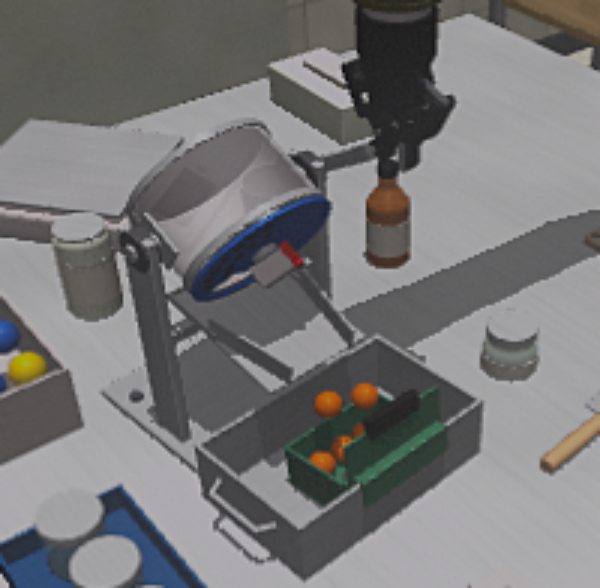

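View pics/w24.png

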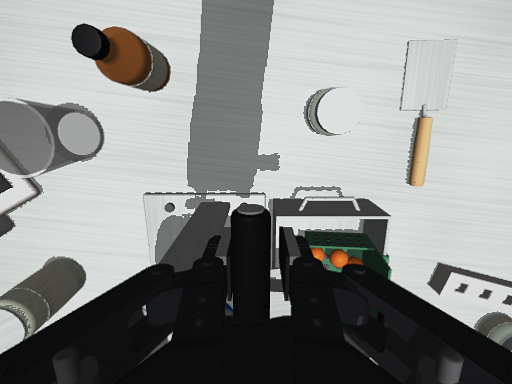

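Two balls are in flight. I'll wait a second and then look again.

Emit:
jog_arm(
  steps=[0.024,0,0,0,0,0.024,0,0,0,0,0.024,0,0,0,0,0.024,0,0,0,0,0.024,0,0,0,0,0.024,0,0,0,0,0.024,0,0,0,0,0.024,0,0,0,0,0.024,0,0,0,0,0.024,0,0,0,0],
)

```text
clock: 45.6
position: [0.451, -0.08, 0.2572]
ee_rot: [-0.058, 0.998, -0.0, 0.0]
ft_force: [2.0, -5.5, 0.2]
grip_width: 0.278
```

```bash
python3 - <<'E'
from h import *
im,d,c=snap('scene','s25'); cv2.imwrite('pics/s25c.png',cv2.resize(im[90:300,120:320,::-1],None,fx=3,fy=2.8)); im,d,c=snap('top','t25'); cv2.imwrite('pics/t25c.png',cv2.resize(im[80:230,200:390,::-1],None,fx=4,fy=4))
E
python3 tilt.py
```

```text
tilt -1.0393698486088638 137 n [ 0.1   -0.856  0.507]
[ 0.45102553 -0.08003729  0.25717203] [[-23.0, 1.0, 257.0], [-33.0, 1.0, 258.0], [-42.0, 1.0, 258.0], [-49.0, 1.0, 245.0], [-59.0, 1.0, 246.0], [30.0, -0.0, -46.0], [29.0, -0.0, -50.0], [26.0, -0.0, -49.0], [24.0, -0.0, -50.0], [21.0, -0.0, -51.0], [18.0, -0.0, -50.0], [16.0, -0.0, -51.0], [13.0, -0.0, -50.0], [10.0, -0.0, -50.0]]
[[0.474, -0.077, 0.0], [0.493, -0.075, -0.001], [0.509, -0.073, 0.011], [0.422, -0.084, 0.307], [0.427, -0.083, 0.308], [0.433, -0.082, 0.307], [0.439, -0.082, 0.307]]
```

View pics/s25c.png

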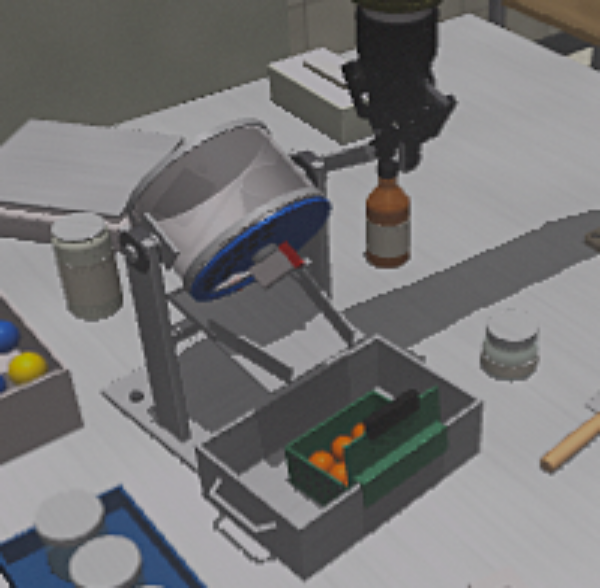

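View pics/t25c.png

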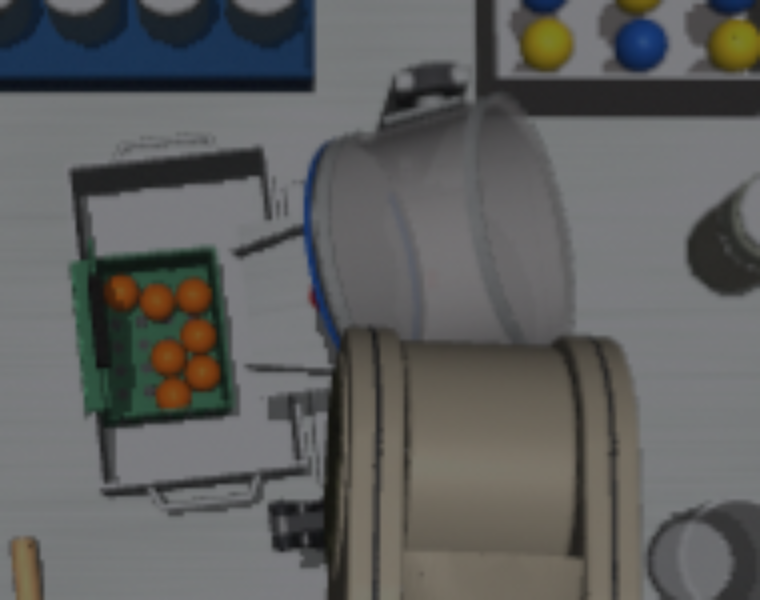

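Run:
```python
import cv2,numpy as np
for f in ('s20','s21','s25','t25','top0'):
    im=cv2.imread(f'pics/{f}.png'); h=cv2.cvtColor(im,cv2.COLOR_BGR2HSV)
    m=((h[...,0]<16)&(h[...,1]>70)&(h[...,2]>50)).astype(np.uint8)
    k,l,st,ce=cv2.connectedComponentsWithStats(m)
    print(f,[(st[i,4],ce[i].round(0).tolist()) for i in range(1,k) if st[i,4]>12 and ((f[0]=='s' and 160<ce[i][0]<240 and ce[i][1]<200) or (f[0]=='t' and 270<ce[i][0]<345 and 100<ce[i][1]<200))])
im=cv2.imread('pics/s20.png'); cv2.imwrite('pics/s20z.png',cv2.resize(im[130:200,155:240],None,fx=8,fy=8,interpolation=cv2.INTER_CUBIC))
im=cv2.imread('pics/s25.png'); cv2.imwrite('pics/s25z.png',cv2.resize(im[120:210,155:240],None,fx=7,fy=6,interpolation=cv2.INTER_CUBIC))
```

```text
s20 [(np.int32(44), [214.0, 170.0]), (np.int32(14), [181.0, 177.0])]
s21 [(np.int32(16), [211.0, 152.0]), (np.int32(131), [205.0, 178.0])]
s25 [(np.int32(28), [216.0, 181.0])]
t25 []
top0 [(np.int32(19), [325.0, 128.0]), (np.int32(14), [279.0, 140.0]), (np.int32(27), [300.0, 158.0])]
```

View pics/s20z.png

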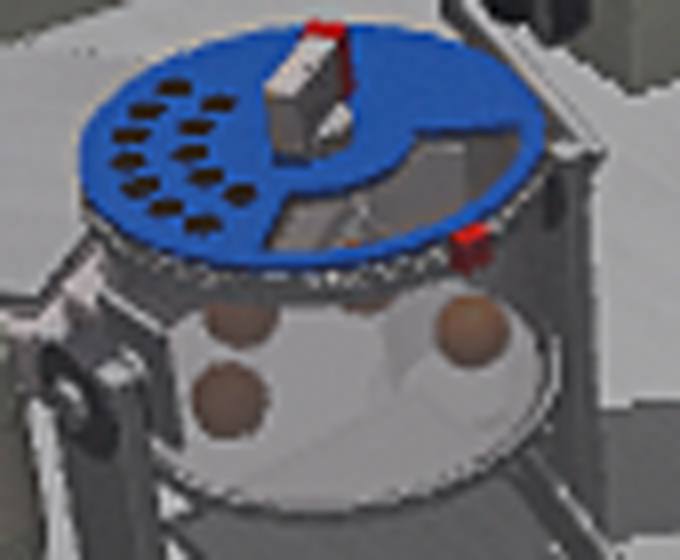

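View pics/s25z.png

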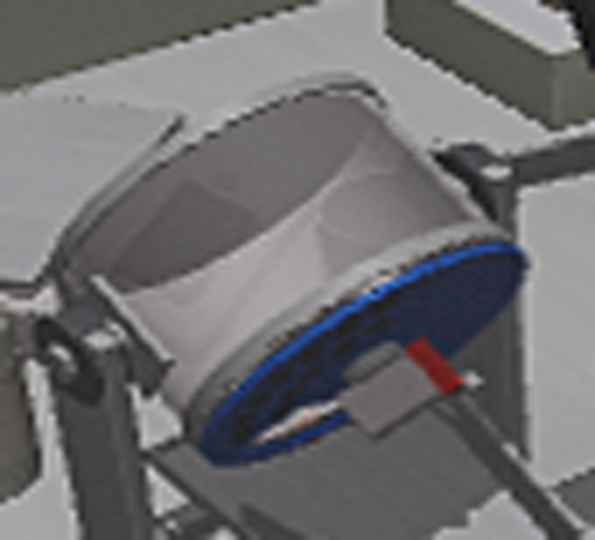

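Emit:
jog_arm(
  steps=[0.024,0,-0.006,-0.005,0,0.024,0,-0.0122,-0.0098,0,0.024,0,-0.0175,-0.015,0,0.024,0,-0.0227,-0.0205,0,0.024,0,-0.029,-0.025,0,0.024,0,-0.035,-0.029,0,0.024,0,-0.042,-0.032,0,0.024,0,-0.0488,-0.0348,0,0.024,0,-0.0561,-0.0366,0,0.024,0,-0.0561,-0.0366,0],
)

```text
clock: 46.8
position: [0.4581, -0.134, 0.295]
ee_rot: [-0.059, 0.998, 0.001, 0.001]
ft_force: [0.9, 2.7, 2.4]
grip_width: 0.278
```

```bash
python3 go.py rec 0 -.0561 -.0366 0; python3 tilt.py
python3 - <<'E'
from h import *
im,d,c=snap('scene','s26'); cv2.imwrite('pics/s26z.png',cv2.resize(im[120:270,155:290,::-1],None,fx=5,fy=4,interpolation=cv2.INTER_CUBIC))
E
```

```text
clock 46.8 pos [ 0.4581 -0.134   0.295 ] phi 1.6883 z [ 0.002  0.002 -1.   ] j [-0.36 -0.06  0.53  1.73  0.03  1.46  1.86] F [0.9 2.7 2.4] w 23.8
cmd [ 0.4573 -0.1349  0.2935] 1.687
tilt 1.3005531979512552 1382 n [-0.11   0.957  0.267]
[ 0.45769316 -0.13410823  0.29431438] [[-31.0, 1.0, 294.0], [-42.0, 1.0, 295.0], [-49.0, 1.0, 281.0], [-54.0, 1.0, 262.0], [31.0, -0.0, -39.0], [30.0, -0.0, -44.0], [28.0, -0.0, -47.0], [25.0, -0.0, -46.0], [22.0, -0.0, -47.0], [19.0, -0.0, -47.0], [17.0, -0.0, -48.0], [13.0, -0.0, -46.0], [11.0, -0.0, -47.0], [8.0, -0.0, -48.0]]
[[0.489, -0.129, 0.001], [0.506, -0.127, 0.013], [0.427, -0.138, 0.333], [0.43, -0.138, 0.341], [0.436, -0.137, 0.341], [0.441, -0.136, 0.342], [0.447, -0.136, 0.341]]
```

View pics/s26z.png

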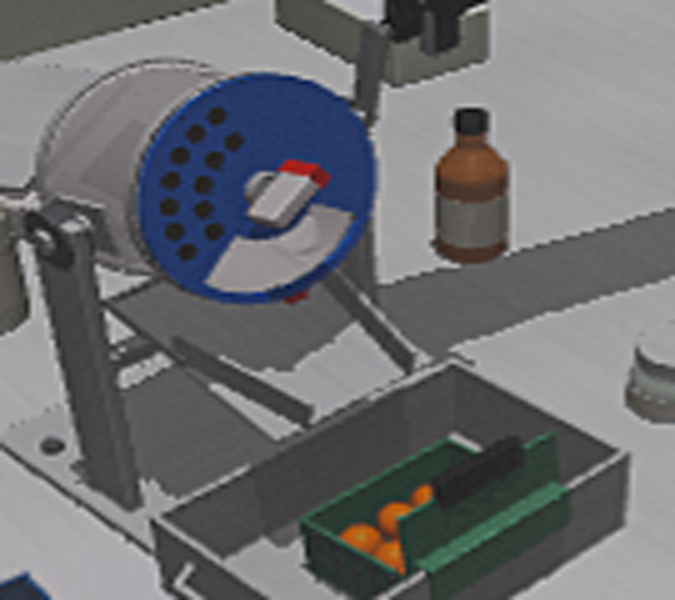

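Emit:
jog_arm(
  steps=[0.024,0,-0.0074,-0.001,0,0.024,0,-0.015,-0.0015,0,0.024,0,-0.0224,-0.001,0,0.024,0,-0.03,0,0,0.024,0,-0.037,0.002,0,0.024,0,-0.044,0.0045,0,0.024,0,-0.0508,0.0077,0,0.024,0,-0.0572,0.0117,0,0.024,0,-0.0632,0.0162,0,0.024,0,-0.0687,0.0213,0],
)

```text
clock: 47.95
position: [0.4654, -0.2024, 0.2725]
ee_rot: [-0.059, 0.998, 0.001, -0.0]
ft_force: [-1.4, 6.5, 4.4]
grip_width: 0.28
```

Emit:
jog_arm(
  steps=[0.024,0,-0.003,0.003,0,0.024,0,-0.005,0.0057,0,0.024,0,-0.0095,0.012,0,0.024,0,-0.0133,0.0182,0,0.024,0,-0.0145,0.0182,0,0.024,0,-0.0145,0.0182,0,0.024,0,-0.0145,0.0182,0,0.024,0,-0.0145,0.0182,0,0.024,0,-0.0145,0.0182,0,0.024,0,-0.0145,0.0182,0],
)

```text
clock: 48.95
position: [0.4668, -0.2155, 0.2535]
ee_rot: [-0.059, 0.998, 0.001, -0.001]
ft_force: [0.2, 8.9, -0.1]
grip_width: 0.285
```

```bash
python3 go.py rec 0 -.0687 .0213 0; python3 go.py rec 0 -.0145 .0182 0; python3 tilt.py
```

```text
clock 48.95 pos [ 0.4668 -0.2155  0.2535] phi 1.6891 z [-0.002  0.003 -1.   ] j [-0.26  0.06  0.64  1.72 -0.04  1.38  2.07] F [ 0.2  8.9 -0.1] w 24.3
cmd [ 0.4653 -0.2032  0.2722] 1.687
clock 48.95 pos [ 0.4668 -0.2155  0.2535] phi 1.6891 z [-0.002  0.003 -1.   ] j [-0.26  0.06  0.64  1.72 -0.04  1.38  2.07] F [ 0.2  8.9 -0.1] w 24.3
cmd [ 0.467  -0.2176  0.254 ] 1.687
tilt 0.0015816965562364226 907 n [0.001 0.002 1.   ]
[ 0.46678349 -0.21557212  0.25346895] [[-22.0, 1.0, 254.0], [-32.0, 1.0, 254.0], [-41.0, 1.0, 254.0], [-48.0, 0.0, 242.0], [30.0, -0.0, -37.0], [30.0, -0.0, -46.0], [28.0, -0.0, -48.0], [26.0, -0.0, -48.0], [23.0, -0.0, -49.0], [20.0, -0.0, -48.0], [18.0, -0.0, -49.0], [15.0, -0.0, -48.0], [12.0, -0.0, -49.0], [9.0, -0.0, -49.0]]
[[0.488, -0.212, -0.001], [0.507, -0.209, -0.0], [0.437, -0.22, 0.291], [0.439, -0.219, 0.301], [0.444, -0.219, 0.302], [0.449, -0.218, 0.302], [0.455, -0.217, 0.302]]
```

```bash
python3 go.py .6181 -.128 .40 2.1
```

```text
clock 49.05 pos [ 0.4668 -0.2156  0.2535] phi 1.689 z [-0.002  0.003 -1.   ] j [-0.26  0.06  0.64  1.72 -0.04  1.38  2.07] F [ 0.1  7.8 -0.1] w 23.9
cmd [ 0.467  -0.2176  0.254 ] 1.687
shift [-0.1605  0.0714 -0.146 ] twist -0.413
```

Emit:
jog_arm(
  steps=[0.024,0,0.003,0,0,0.035,0,0.003,0,0,0.04,0,0.003,0,0,0.04,0,0.003,-0.02,0,0.04,0,0.003,-0.05,0,0.04,0,0.003,-0.08,0,0.04,0,0.003,-0.11,0,0.04,0,0.003,-0.14,0,0.04,0,0.003,-0.146,0,0.04,0,0.003,-0.146,0],
)

```text
clock: 50.05
position: [0.4668, -0.2152, 0.4008]
ee_rot: [-0.058, 0.998, -0.0, 0.001]
ft_force: [-0.3, 0.1, -0.2]
grip_width: 0.466
```

```bash
python3 go.py rec 0 .003 -.146 0 .6181 -.128 .40 2.1; python3 tilt.py|head -1
```

```text
clock 50.05 pos [ 0.4668 -0.2152  0.4008] phi 1.6863 z [ 0.001 -0.001 -1.   ] j [-0.27  0.03  0.65  1.44 -0.02  1.67  2.06] F [-0.3  0.1 -0.2] w 39.8
cmd [ 0.4666 -0.2146  0.4   ] 1.687
shift [-0.1605  0.0684 -0.    ] twist -0.413
tilt 0.0021482761665482714 903 n [-0.     0.002  1.   ]
```

Emit:
jog_arm(
  steps=[0.04,-0.02,0.008,0,0,0.04,-0.05,0.02,0,0,0.04,-0.08,0.034,0,-0.05,0.04,-0.11,0.047,0,-0.15,0.04,-0.14,0.06,0,-0.25,0.04,-0.16,0.068,0,-0.33,0.04,-0.1605,0.0684,0,-0.413,0.04,-0.1605,0.0684,0,-0.413,0.04,-0.1605,0.0684,0,-0.413,0.04,-0.1605,0.0684,0,-0.413],
)

```text
clock: 51.15
position: [0.6176, -0.1286, 0.4001]
ee_rot: [-0.26, 0.966, 0.0, -0.0]
ft_force: [-0.5, 0.5, 0.3]
grip_width: 0.47
```

```bash
python3 go.py rec -.1605 .0684 0 -.413 .6181 -.128 .305 2.1; python3 knob.py w27
```

```text
clock 51.15 pos [ 0.6176 -0.1286  0.4001] phi 2.0971 z [-0.  0. -1.] j [-0.25  0.35  0.56  1.11 -0.19  1.72  2.35] F [-0.5  0.5  0.3] w 40.1
cmd [ 0.6181 -0.128   0.4   ] 2.1
shift [0.    0.    0.095] twist 0.0
knob top 904
[ 0.61567643 -0.12978007  0.34905907] ((617.5921630859375, -128.581298828125), (46.187744140625, 13.46308708190918), 36.139469146728516)
red 288 [ 0.60215145 -0.13981894  0.34695597]
cap plane slopes [-0.00057916  0.00073809  0.31761875] n 15694 median z 0.31716926147828584
```

View pics/w27.png

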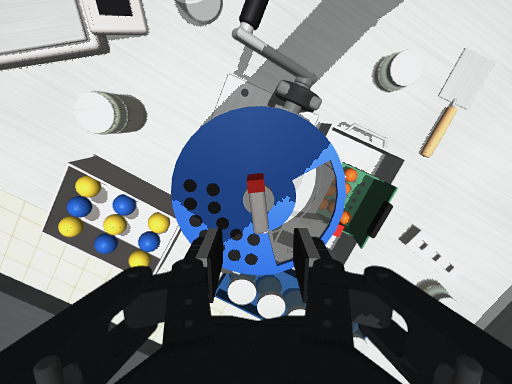

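Emit:
jog_arm(
  steps=[0.04,0,0,0.02,0,0.04,0,0,0.045,0,0.04,0,0,0.065,0,0.04,0,0,0.08,0,0.04,0,0,0.09,0,0.04,0,0,0.095,0,0.04,0,0,0.095,0,0.02,0,0,0.095,0,0.0,0,0,0.095,0,0.0,0,0,0.095,0],
  grip_force=40,
)

```text
clock: 52.2
position: [0.6182, -0.1278, 0.3062]
ee_rot: [-0.262, 0.965, 0.0, 0.0]
ft_force: [-4.7, 1.4, 6.2]
grip_width: 0.3
```

Emit:
jog_arm(
  steps=[0.0,0,0,0,0,0.0,0,0,0,0.05,0.0,0,0,0,0.15,0.0,0,0,0,0.26,0.0,0,0,0,0.38,0.0,0,0,0,0.5,0.0,0,0,0,0.62,0.0,0,0,0,0.74,0.0,0,0,0,0.86,0.0,0,0,0,0.98],
)

```text
clock: 53.2
position: [0.6181, -0.1272, 0.3062]
ee_rot: [0.225, 0.974, 0.001, 0.0]
ft_force: [-5.8, 5.2, 7.1]
grip_width: 0.298
```

Emit:
jog_arm(
  steps=[0.0,0,0,0,0.12,0.0,0,0,0,0.24,0.0,0,0,0,0.36,0.0,0,0,0,0.48,0.0,0,0,0,0.6,0.0,0,0,0,0.72,0.0,0,0,0,0.84,0.0,0,0,0,0.96,0.0,0,0,0,1.08,0.0,0,0,0,1.11],
)

```text
clock: 54.2
position: [0.6186, -0.1269, 0.3062]
ee_rot: [0.705, 0.71, 0.001, 0.0]
ft_force: [-3.1, 4.9, 5.9]
grip_width: 0.293
```

Emit:
jog_arm(
  steps=[0.0,0,0,0,0,0.0,0,0,0,0,0.035,0,0,0,0,0.04,0,0,0,0,0.04,0,0,0,0,0.04,0,0,-0.03,0,0.04,0,0,-0.06,0,0.04,0,0,-0.09,0,0.04,0,0,-0.1,0,0.04,0,0,-0.1,0],
)

```text
clock: 55.2
position: [0.6185, -0.1287, 0.4062]
ee_rot: [0.704, 0.71, 0.0, 0.001]
ft_force: [0.0, -1.0, -0.7]
grip_width: 0.467
```

```bash
python3 go.py rec 0 0 .095 0 >/dev/null; python3 go.py rec 0 0 0 .98 >/dev/null;python3 go.py rec 0 0 0 1.11 >/dev/null; python3 go.py rec 0 0 -.1 0; python3 knob.py w28; python3 tilt.py|head -1
```

```text
clock 55.2 pos [ 0.6185 -0.1287  0.4062] phi 0.0094 z [ 0.002 -0.001 -1.   ] j [-0.45  0.42  0.92  1.11 -0.34  1.75  0.37] F [ 0.  -1.  -0.7] w 39.9
cmd [ 0.6181 -0.128   0.405 ] 0.01
knob top 871
[ 0.61779175 -0.12437977  0.34893509] ((618.156982421875, -126.7765884399414), (13.585821151733398, 46.043800354003906), 7.422060012817383)
red 273 [ 0.61577506 -0.10783925  0.34700113]
cap plane slopes [-0.00067493  0.00190138  0.31774564] n 15173 median z 0.3171241416963401
tilt -0.0003709709290114303 908 n [ 0. -0.  1.]
```

View pics/w28.png

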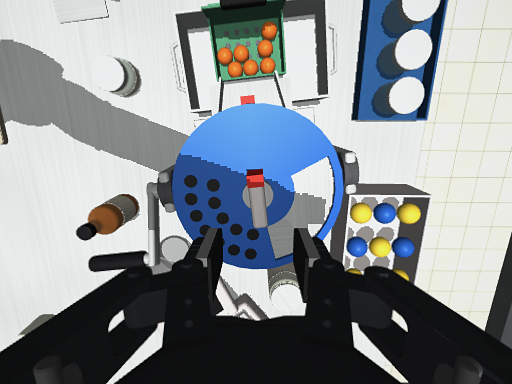

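Emit:
jog_arm(
  steps=[0.04,0,0,-0.03,0,0.04,0,0,-0.06,0,0.04,0.02,0.02,-0.06,0,0.04,0.06,0,-0.06,0,0.04,0.1,-0.04,-0.06,0,0.04,0.14,-0.08,-0.06,0,0.04,0.18,-0.12,-0.06,0,0.04,0.22,-0.15,-0.06,0,0.04,0.26,-0.17,-0.06,0,0.04,0.26,-0.17,-0.06,0],
)

```text
clock: 56.35
position: [0.4425, 0.1345, 0.4642]
ee_rot: [0.701, 0.713, -0.0, -0.001]
ft_force: [0.8, -0.4, -0.9]
grip_width: 0.466
```

Run:
```python
from h import *
im,d,c=snap('scene','s29'); P=cloud(c,d); cv2.imwrite('pics/s29c.png',cv2.resize(im[110:300,130:310,::-1],None,fx=4,fy=3,interpolation=cv2.INTER_CUBIC)); im,d,c=snap('top','t29'); cv2.imwrite('pics/t29c.png',cv2.resize(im[80:270,190:400,::-1],None,fx=3.6,fy=3,interpolation=cv2.INTER_CUBIC))
P=cloud(c,d); ey=np.array([-.1163,.9932]); ex=np.array([.9932,.1163])
h=cv2.cvtColor(im,cv2.COLOR_RGB2HSV)
m=(h[...,0]>60)&(h[...,0]<90)&(h[...,1]>80)&(d>0)&(abs(P[...,0]-.6)<.1)&(abs(P[...,1]-.06)<.08)&(P[...,2]<.06)
Q=P[m]; print('floorish z pct',np.percentile(Q[:,2],[2,10,25,50]))
Q=Q[Q[:,2]<.035]; A=np.c_[Q[:,:2]@ex,Q[:,:2]@ey,np.ones(len(Q))]; print(len(Q),np.linalg.lstsq(A,Q[:,2],rcond=None)[0], Q.mean(0))
k=P[(P[...,2]>.11)&(P[...,2]<.16)&(abs(P[...,0]-.6)<.06)&(abs(P[...,1]-.1)<.03)]; print('grip',len(k),k.max(0),np.median(k,0))
o=manip.get_obs(); print(o['clock'],o['position'],o['ft_force'],o['grip_width'])
```

```text
floorish z pct [0.00939188 0.01175667 0.01459962 0.01797551]
420 [0.01934997 0.04165639 0.00570545] [0.60872927 0.06194296 0.01715734]
grip 117 [0.65855778 0.10266034 0.14154419] [0.59761794 0.09446918 0.13626161]
56.45 [0.44322802 0.13433268 0.46404458] [ 0.62707975  0.22462988 -1.437842  ] 0.4649781506032621
```

View pics/s29c.png

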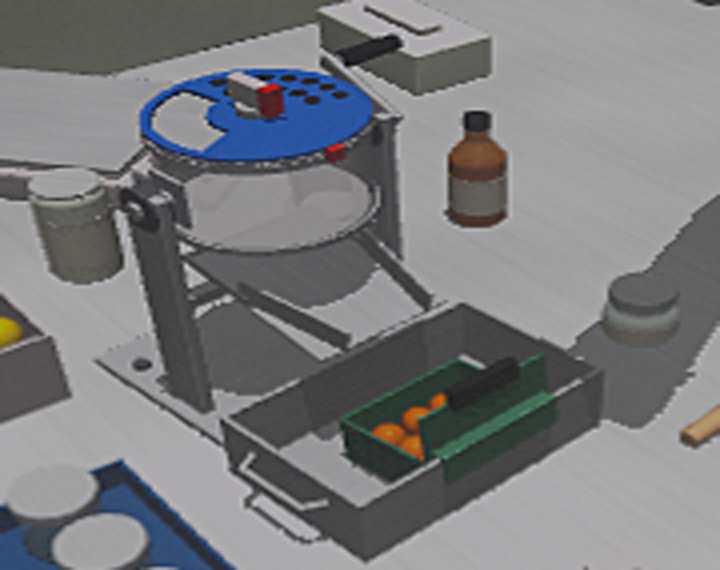

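View pics/t29c.png

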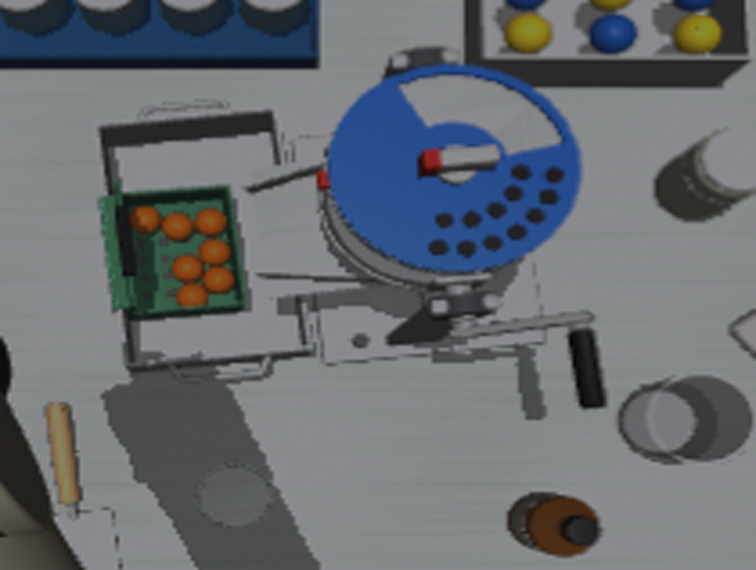

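```bash
python3 -c "
from workcell import manip
print(manip.hand_in())"
```

```text
the job is handed in; nothing more can be done
None
```

The job is done and handed in at about 56 s. The green basket hangs by its lip on the pan's rim under the chute with seven balls in it: the three samples and all four from the drum.

**Last checks**
- **Drum:** upright, with a measured tilt of about 0 rad. The scene and top pictures show it empty.
- **Cap:** closed, at about 0.01 rad.
- **Basket:** still hanging. Its grip is at the height it had after hanging, and its inner floor reads roughly 17 mm above the bench. That reading is coarse because it looks through the floor's holes.
- **Bystanders:** they look untouched in the pictures; I did not measure their positions again.
- **Arm:** clear of everything.

**What disagreed or failed along the way**
- **Fingertips:** they sat about 38 mm higher relative to the reported TCP than the description says. My first two grasps of the basket closed on nothing, and I then corrected for the offset.
- **First sample ball:** the first try closed on the rest block instead of the ball. I raised the gripper and tried again.
- **Crank:** gripping the handle firmly made it roll in the fingers, with about 37 N at the wrist. I cranked the rest of the way with the fingers loosely around the handle.
- **Balls in the drum:** they ran out on the first tip. I rocked the drum back to 1.3 rad to check and saw none left, so I did not tip it again.

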